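Put the door knobs away in the latching drawer

TASK

Put the sample door knobs away: press the front of the latched drawer so that it springs out, pull it open, and stand every knob from the mat upright in the drawer's wells, one to a well, lowering each gently to the floor of its well without dropping it or pressing it down hard. Then push the drawer fully home until it latches, let go and make sure it stays latched shut. Leave the padlock, the bowl and the screwdriver where they are.

Things in the scene. Friction and masses are not known exactly. Their poses are not given: they have to be found in the camera images.
- unit: low painted-steel drawer unit fixed on the bench, 180 deep (its x) x 292 wide (its y) x 102 high; origin at the centre of its underside; its front face, 90 mm from the origin, looks along its -x, towards the robot. Its one wide drawer has a push-push latch with a spring: each full press in to the stop (12 mm past the latched place; over 10 mm is needed), then letting go, toggles it.
- drawer (a joint): how far the drawer is out, m: 0 = latched (as at the start), 0.15 = fully out, -0.012 = stop. Unlatched, it springs out by itself to about 0.05; beyond that it slides with 3 to 5 N and stays where left. Pushed in to the stop (spring over the last 50 mm, 13 N in all) and let go, it comes back 12 mm and holds at 0. Pressed too little, it springs out again or, if latched, stays latched.
- drawer_edge (a point): middle of the top edge of the drawer's front, a plain aluminium slab 20 mm thick (10 mm either side along x), 272 wide, top 90 and foot 10 mm above the bench; axes as the unit's. Latched, its face is 14 mm proud of the unit. No handle: press the face; when out 0.05 there is a 44 mm gap behind the slab, whose top 20 mm stand above the well walls and can be pinched from above.
- drawer_floor (a point): centre of the inner floor of the drawer's tray, moves with the drawer, axes as the unit's; when latched it lies 54 mm behind the unit's front face, 14 mm above the bench. The tray holds four deep wells side by side along y, with 4 mm walls 56 mm high.
- well0 (a point): centre of the floor of well 0 of the drawer (moves with it, axes as the unit's): a plain rectangular pocket 96 mm long (x) x 62 mm wide (y) x 56 mm deep, for one knob, open at the top; the wells are 66 mm apart along the unit's y. Its floor is 14 mm above the bench.
- well1 (a point): centre of the floor of well 1 of the drawer (moves with it, axes as the unit's): a plain rectangular pocket 96 mm long (x) x 62 mm wide (y) x 56 mm deep, for one knob, open at the top; the wells are 66 mm apart along the unit's y. Its floor is 14 mm above the bench.
- well2 (a point): centre of the floor of well 2 of the drawer (moves with it, axes as the unit's): a plain rectangular pocket 96 mm long (x) x 62 mm wide (y) x 56 mm deep, for one knob, open at the top; the wells are 66 mm apart along the unit's y. Its floor is 14 mm above the bench.
- well3 (a point): centre of the floor of well 3 of the drawer (moves with it, axes as the unit's): a plain rectangular pocket 96 mm long (x) x 62 mm wide (y) x 56 mm deep, for one knob, open at the top; the wells are 66 mm apart along the unit's y. Its floor is 14 mm above the bench.
- knob0_mid (a point): loose steel door knob, 66 mm high, 0.2 kg, standing upright on a thin mat (3 mm): flat round foot 50 mm across and 10 mm high, neck 20 mm across, ball 44 mm across with its centre 44 mm above the foot's underside. This point is on its axis half-way up, 33 mm above the underside and 11 mm below the ball's centre; z is its axis. There are three or four knobs; one that is not there reads None.
- knob1_mid (a point): loose steel door knob, 66 mm high, 0.2 kg, standing upright on a thin mat (3 mm): flat round foot 50 mm across and 10 mm high, neck 20 mm across, ball 44 mm across with its centre 44 mm above the foot's underside. This point is on its axis half-way up, 33 mm above the underside and 11 mm below the ball's centre; z is its axis. May be absent (None).
- knob2_mid (a point): loose steel door knob, 66 mm high, 0.2 kg, standing upright on a thin mat (3 mm): flat round foot 50 mm across and 10 mm high, neck 20 mm across, ball 44 mm across with its centre 44 mm above the foot's underside. This point is on its axis half-way up, 33 mm above the underside and 11 mm below the ball's centre; z is its axis. May be absent (None).
- knob3_mid (a point): loose steel door knob, 66 mm high, 0.2 kg, standing upright on a thin mat (3 mm): flat round foot 50 mm across and 10 mm high, neck 20 mm across, ball 44 mm across with its centre 44 mm above the foot's underside. This point is on its axis half-way up, 33 mm above the underside and 11 mm below the ball's centre; z is its axis. May be absent (None).
- padlock_c (a point): bystander: brass padlock lying flat, 82 x 50 x 24 mm; point at the middle of its body, half-way up
- bowl_c (a point): bystander: brass bowl, 100 mm across, 45 mm high; point on its axis, half-way up
- driver_c (a point): bystander: screwdriver lying on the bench, about 200 mm long; point near its middle
- knob0: the same knob as a body; its origin is the centre of its foot's underside, z its axis.
- knob1: the same knob as a body; its origin is the centre of its foot's underside, z its axis.
- knob2: the same knob as a body; its origin is the centre of its foot's underside, z its axis.
- knob3: the same knob as a body; its origin is the centre of its foot's underside, z its axis.
Mind the look-alikes: they are no part of the job. Leave any yellow look-alike of the knob0 alone.

How it is judged:
By the outcome, as a careful person would: the job done as asked, in the order asked, and still so for the second after the job is handed in, with the robot touching nothing.
Of knob0, knob1, knob2, knob3 only 3 to 4 are there at a start; the rules pass over those that are not, and their reading is None.
At some moment in a run one of knob0, knob1, knob2, knob3 may be knocked a few centimetres aside while the robot is not near it.
It also fails if it takes over 200 s, if anything falls off the work surface, if the arm or the gripper's body presses on something with over 40 N, if the wrist force passes 120 N, or if a joint passes its speed limit or range.

ROBOT

A 6-joint arm with a two-finger parallel gripper is mounted at the origin on the work surface. World frame = base frame: x ahead of the robot, y to its left, z up, the work surface at z = 0. Lengths are in mm, angles in rad, forces in N, time in s.
With the tool pointing down it reaches from about 350 to 875 mm from the base axis. Payload 4.2 kg.
Tool frame: the origin (TCP) lies midway between the tips of the shut fingers; the grasp point (between the pads) lies 19 mm behind it; z points along the fingers, y is the line along which they close (so a half turn about z gives the same grasp; the last joint's range is limited). The gripper opens to 85 mm and grips with 20 to 120 N. Pads are 22 mm wide; open, the fingers measure 114 mm over their backs; the gripper's body (76 mm by 85 mm) begins 54 mm behind the grasp point. The pads swing forward as they close: fully open they stand 13 mm farther back than shut.
Start: joints at [-1.071, 0.385, 0.008, 0, -1.194, -0.259], TCP at [149.067, -606.942, 231.312] pointing down, gripper open.
Joint ranges: [-3.14, 3.14], [-1.21, 2.06], [-1.07, 1.41], [-3.16, 2.05], [-2.99, -0.16], [-3.1, 3.1]. Speed limits (rad/s): [2.79, 2.79, 3.14, 3.14, 3.14, 3.14].

INTERFACE

Orientations are given as a unit quaternion [x, y, z, w].
In Python, from bench import read_state, get_image, job_done gives the robot as it stands.
- The arm moves only by the shell command python3 -m jog 'ROWS'. ROWS is JSON, a list of rows, each a list of 3 entries, a list of its own where there are three numbers: the shift along the world's x, y, z scaled (see below), then the turn, a rotation vector about the world's x, y, z scaled (see below), then the gripper's target within -1 to 1 (shut at 1, half-way at 0, fully open at -1). In form: [[[x, y, z], [wx, wy, wz], claw], ...]. A call has 1 to 20 rows; each row is the pose to reach, as a shift and turn from the pose commanded when the call began; what a row does not reach only later rows make up. The controller multiplies each number of a shift by 10 cm and each number of a turn by 120 degrees. A row lasts 1/10 s, in which the tool goes at most 50 mm and 8.59 degrees, less where a joint would pass 70% of its speed; a pose out of reach is approached as far as the arm can. A call with a number of a shift or a turn outside -1 to 1 is refused whole. A call with a gripper value outside its range is refused whole. The fingers move at their own pace and stop on an object; the grip force is fixed at half the most. Time passes only in rows, so rows that repeat a pose let the fingers close. It gives the time, the measured TCP pose, the force, the opening and the grip force at its end, in the units of the state.
- read_state(): the state, without advancing time (a new reading comes with each control period).
- get_image(name): name is "scene" or "top" or "wrist"; returns a dict with "frame" (384x512x3 uint8, red, green, blue), "range_z" (384x512 float32, mm along the optical axis (not along the pixel's ray), 0 where there is no reading), "fx", "fy", "cx", "cy" (pixels), "R" (3x3) and "t" (3): a world point X has camera coordinates R X + t. Camera axes: x right, y down, z forward; pixel columns grow to the right and rows downward; lengths in mm; the calibration is good to about 2 mm. A picture is of the moment at which its call begins.
- job_done(): hands the job in; it is judged then, once.
The state is a dict: "clock": time; "joints": joint angles; "joint_vel": joint speeds; "joint_efforts": joint torques, N m; "position": TCP position; "ee_rot": TCP orientation; "contact_force": force on the tool from outside, world axes, zero at the start; "wrist_torque": the same for the moment, N m; "gripper_width": finger opening in mm; "grasp_force": force on a finger pad.
Only numpy, scipy, OpenCV 4.12 (cv2) and the standard library are available. Lean on these libraries where they do the work, as an engineer would, in place of code of your own. Each camera call takes 0.05 s, during which the arm holds its last target. There are 200 camera calls.

## Working session

There is one attempt and no reset: what is moved stays moved. The work goes in short steps, Python scripts to look and compute and a shell command to move; the robot and the scene stay as the last step left them, time stands still between calls to the robot, and variables do not carry over. Pictures are saved under pics/ and viewed, at most 14 in all, crops included, and the job is handed in when it is done.

```bash
ls; mkdir -p pics; cat > h.py <<'E'
import numpy as np,cv2
from bench import read_state,get_image
def save(name,fn,crop=None,s=1):
    d=get_image(name); f=d['frame'][:,:,::-1]
    np.savez('/tmp/%s.npz'%name,**d)
    if crop: x0,y0,x1,y1=crop; f=f[y0:y1,x0:x1]
    cv2.imwrite('pics/'+fn,cv2.resize(f,None,fx=s,fy=s,interpolation=cv2.INTER_CUBIC))
    return d
def pts(d):
    z=d['range_z'].astype(float); h,w=z.shape
    u,v=np.meshgrid(np.arange(w),np.arange(h))
    c=np.stack([(u-d['cx'])/d['fx']*z,(v-d['cy'])/d['fy']*z,z],-1)
    P=(c-d['t'])@d['R']; P[z==0]=np.nan
    return P
E
python3 - <<'E'
from h import *
save('top','a.png',s=1.5); save('scene','b.png',s=1.5)
s=read_state(); print(s['position'],s['ee_rot'],s['clock'])
E
```

```text
pics
[ 148.92540595 -606.46810911  230.32501013] [-1.20023253e-01  9.92770588e-01  9.72696798e-04 -1.78973476e-04] 0.1
```

View pics/a.png

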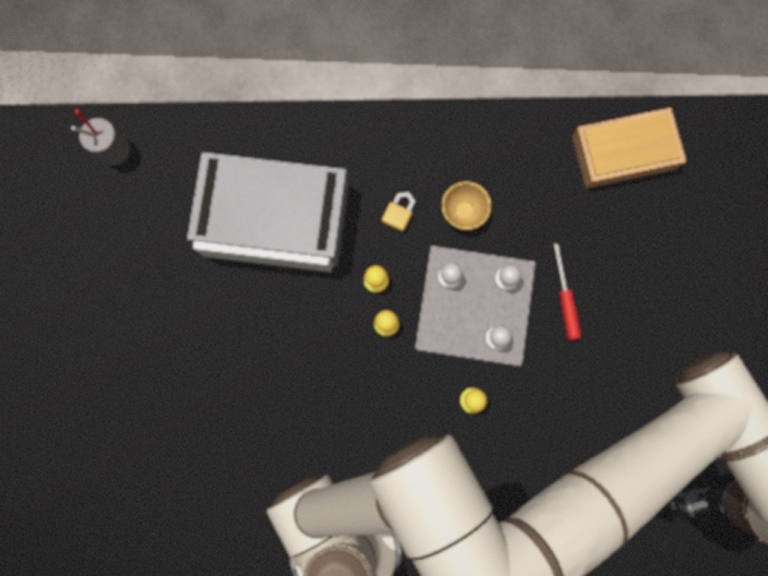

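View pics/b.png

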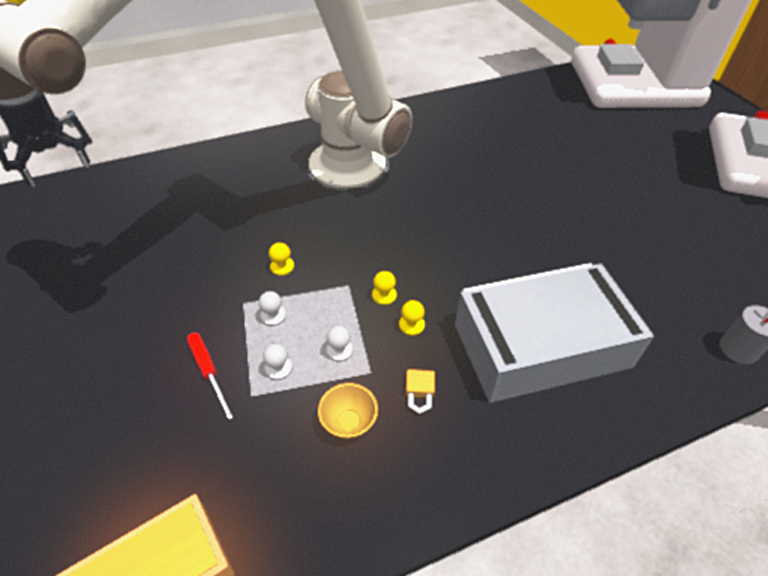

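Top view: three steel knobs on the mat at (452,274), (510,277) and (500,338). Yellow look-alikes stand off the mat at (376,278), (386,322) and (473,400). Steel on the mat is what the task describes. The unit is at (270,205), with its front facing down the image. Next I measure and confirm with a crop.

```bash
cat >> h.py <<'E'
def knobs(d,P=None):
    """steel balls: points z 48..75 in mat area, not yellow"""
    P=pts(d) if P is None else P
    f=d['frame'].astype(int); out=[]
    m=((P[...,2]>42)&(P[...,2]<76)&(f[...,2]>f[...,0]*0.75)&(f[...,0]>90)).astype(np.uint8)
    n,l,st,c=cv2.connectedComponentsWithStats(m)
    from scipy.optimize import least_squares
    for i in range(1,n):
        if not 60<st[i,4]<4000: continue
        q=P[l==i]
        if np.ptp(q[:,0])>70 or np.ptp(q[:,1])>70: continue
        r=least_squares(lambda p:np.linalg.norm(q-p,axis=1)-22,[*np.nanmean(q[:,:2],0),45],loss='soft_l1')
        out.append((r.x.round(1),st[i,4],c[i].round(),round(float(np.sqrt(np.mean(r.fun**2))),1)))
    return out
E
python3 - <<'E'
from h import *
d=save('top','c.png',(230,90,400,290),3)
d=dict(np.load('/tmp/top.npz')); P=pts(d)
for k in knobs(d): print(k)
for nm in('top','scene'):
    d=dict(np.load('/tmp/%s.npz'%nm)); P=pts(d)
    m=(abs(P[...,2]-102)<7)&(P[...,1]>50)&(P[...,0]>350)&(P[...,0]<900)
    n,l,st,c=cv2.connectedComponentsWithStats(m.astype(np.uint8))
    i=1+np.argmax(st[1:,4]); q=P[l==i]; print(nm,q[:,2].mean(),cv2.minAreaRect(q[:,:2].astype(np.float32)),len(q))
    print(cv2.boxPoints(cv2.minAreaRect(q[:,:2].astype(np.float32))))
    print(nm)
    for k in knobs(d): print(k)
d=dict(np.load('/tmp/top.npz')); P=pts(d)
m=(abs(P[...,2]-90)<5)&(P[...,1]>50)&(P[...,0]<700)&(P[...,0]>350)
q=P[m];print('slab',len(q),cv2.minAreaRect(q[:,:2].astype(np.float32)))
for u,v in[(376,278),(386,322),(473,400),(398,215),(466,205)]: print((u,v),P[int(v/1.5),int(u/1.5)])
E
```

```text
(array([ 553.8, -216.6,   48.1]), np.int32(162), array([300., 182.]), 2.1)
(array([ 548.1, -335. ,   48.4]), np.int32(163), array([339., 183.]), 2.2)
(array([ 425. , -311.8,   48.5]), np.int32(170), array([333., 223.]), 2.0)
top 103.45630428270132 ((685.2608642578125, 169.61209106445312), (257.9543151855469, 192.5996551513672), 82.31117248535156) 4687
[[572.5706    54.678764]
 [763.43866   28.910301]
 [797.9511   284.5454  ]
 [607.08307  310.31387 ]]
top
(array([ 553.8, -216.6,   48.1]), np.int32(162), array([300., 182.]), 2.1)
(array([ 548.1, -335. ,   48.4]), np.int32(163), array([339., 183.]), 2.2)
(array([ 425. , -311.8,   48.5]), np.int32(170), array([333., 223.]), 2.0)
scene 102.75265570491712 ((690.40869140625, 165.25698852539062), (254.18397521972656, 182.08180236816406), 82.56671905517578) 4712
[[583.6908    51.01117 ]
 [764.24243   27.454956]
 [797.1266   279.5028  ]
 [616.57495  303.05902 ]]
scene
(array([ 423.3, -316.2,   47.5]), np.int32(171), array([179., 202.]), 1.4)
(array([ 552.5, -220.9,   47.5]), np.int32(189), array([225., 225.]), 1.2)
(array([ 546.7, -339.4,   47.6]), np.int32(204), array([183., 237.]), 1.2)
slab 419 ((625.828125, 174.0937042236328), (259.38275146484375, 81.52873992919922), 82.06570434570312)
(376, 278) [541.82655234 -64.26467448  66.01787655]
(386, 322) [453.67739201 -84.4164716   68.86123604]
(473, 400) [ 299.24698738 -252.22850892   69.17663342]
(398, 215) [ 681.04906271 -111.61288743   28.00677368]
(466, 205) [ 707.96836441 -255.35575927    5.96782963]
```

View pics/c.png

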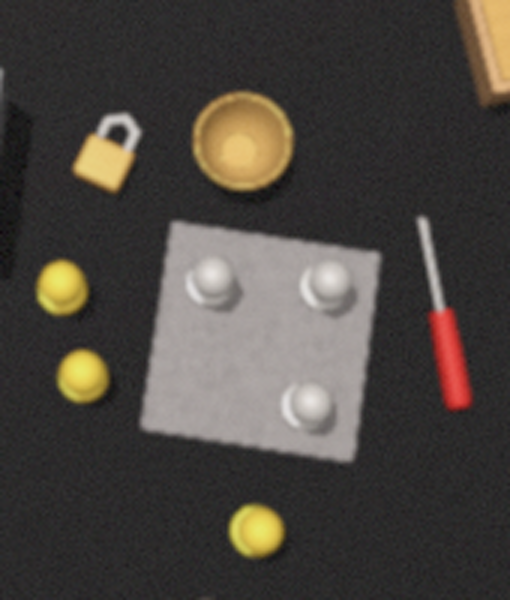

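The crop confirms it: three steel knobs stand on the grey mat, and the three yellow ones are off it. Now I move to the front of the drawer, turning the tool so the fingers close along the unit's x.

```bash

python3 -m jog '[[[0.33,0.33,0],[0,0,0.063],0],[[0.66,0.66,0],[0,0,0.126],0],[[1,1,0.1],[0,0,0.19],0],[[1,1,0.1],[0,0,0.19],0]]'
python3 -m jog '[[[0.33,0.33,0],[0,0,0.063],0],[[0.66,0.66,0],[0,0,0.126],0],[[1,1,0.1],[0,0,0.19],0],[[1,1,0.1],[0,0,0.19],0]]'
python3 -m jog '[[[0.33,0.33,0],[0,0,0.063],0],[[0.66,0.66,0],[0,0,0.126],0],[[1,1,0.1],[0,0,0.19],0],[[1,1,0.1],[0,0,0.19],0]]'
python3 -m jog '[[[0,0.5,0],[0,0,0],1],[[0,1,0],[0,0,0],1],[[0,1,0],[0,0,0],1]]'
python3 -m jog '[[[0,0.5,0],[0,0,0],1],[[0,1,0],[0,0,0],1],[[0,1,0],[0,0,0],1]]'
python3 -m jog '[[[0,0.5,0],[0,0,0],1],[[0,1,0],[0,0,0],1],[[0,1,0],[0,0,0],1]]'
python3 -m jog '[[[0,0.5,0],[0,0,0],1],[[0,1,0],[0,0,0],1],[[0,1,0],[0,0,0],1]]'
python3 -m jog '[[[0,0.5,0],[0,0,0],1],[[0,1,0],[0,0,0],1],[[0,1,0],[0,0,0],1],[[0,1,0],[0,0,0],1]]'
python3 - <<'E'
from h import *
d=save('wrist','d.png'); s=read_state(); print(s)
for nm,fn,c,k in[('top','e.png',(110,90,250,190),5)]:
    d=save(nm,fn,c,k)
E
```

```text
clock: 0.55
position: [252.3, -504.4, 242.7]
ee_rot: [-0.318, 0.948, -0.001, 0.001]
contact_force: [0.0, -0.3, 0.4]
gripper_width: 42.8
grasp_force: 0.0
clock: 0.95
position: [352.4, -404.7, 252.4]
ee_rot: [-0.499, 0.867, -0.001, 0.001]
contact_force: [0.1, 1.1, -1.7]
gripper_width: 42.8
grasp_force: 0.0
clock: 1.35
position: [452.4, -305.0, 262.0]
ee_rot: [-0.66, 0.752, -0.001, 0.001]
contact_force: [-1.2, 1.1, 0.5]
gripper_width: 42.6
grasp_force: 0.0
clock: 1.65
position: [448.3, -203.9, 261.2]
ee_rot: [-0.659, 0.753, 0.001, 0.0]
contact_force: [0.9, -0.0, 0.2]
gripper_width: 0.6
grasp_force: 0.0
clock: 1.95
position: [448.9, -104.2, 261.3]
ee_rot: [-0.659, 0.752, 0.0, 0.0]
contact_force: [-0.3, -0.7, 0.7]
gripper_width: -0.2
grasp_force: 0.0
clock: 2.25
position: [449.4, -4.4, 261.3]
ee_rot: [-0.659, 0.752, 0.0, 0.0]
contact_force: [-0.5, 0.6, 0.4]
gripper_width: -0.2
grasp_force: 0.0
clock: 2.55
position: [449.9, 95.4, 261.1]
ee_rot: [-0.658, 0.753, -0.0, 0.0]
contact_force: [0.5, -0.2, -0.4]
gripper_width: -0.3
grasp_force: 0.0
clock: 2.95
position: [449.6, 192.1, 260.7]
ee_rot: [-0.657, 0.754, -0.0, -0.001]
contact_force: [0.9, 0.0, -0.1]
gripper_width: -0.1
grasp_force: 0.0
{'clock': 3.0, 'joints': array([ 7.36033925e-01,  1.29215331e-01, -2.65762171e-01,  1.08910502e-04,
       -1.17743436e+00, -8.74300229e-01]), 'joint_vel': array([-1.20604532e-02, -1.41883862e-02, -9.77299840e-03, -6.44530665e-05,
        1.97257304e-03, -3.61185241e-03]), 'joint_efforts': array([ 5.69961872e-01, -2.52895331e+01,  1.89192384e+01,  4.16709647e+00,
        2.08898855e-02,  1.22657213e-03]), 'position': array([449.44103957, 191.46797132, 260.80372206]), 'ee_rot': array([-6.56587652e-01,  7.54249296e-01, -6.62371677e-05, -8.06613546e-04]), 'contact_force': array([-0.28883738,  0.07908254, -0.29652604]), 'wrist_torque': array([-0.08034647,  0.0468369 ,  0.01621932]), 'grasp_force': 0.0, 'gripper_width': 0.3111593031517016}
```

View pics/d.png

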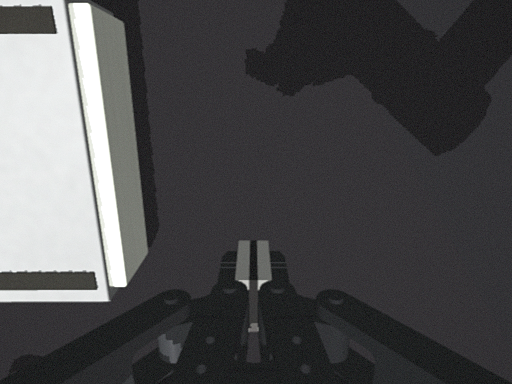

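View pics/e.png

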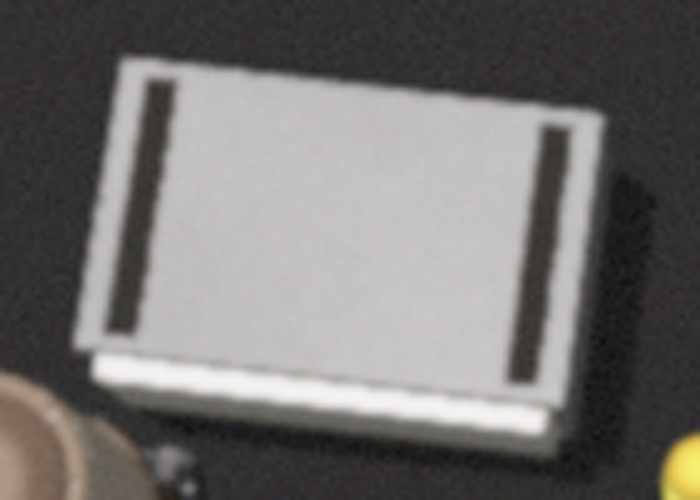

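Wrist view: the slab's top strip runs from (70–90,3) to (110–127,286). Top crop: slab outer edge from (93,381) to (548,433); unit top corners at (122,58), (604,115), (566,405) and (74,348).

```bash
cat >> h.py <<'E'
def plane(d,u,v,z):
    r=d['R'].T@np.array([(u-d['cx'])/d['fx'],(v-d['cy'])/d['fy'],1]); o=-d['R'].T@d['t']
    return o+r*(z-o[2])/r[2]
E
python3 - <<'E'
from h import *
d=dict(np.load('/tmp/wrist.npz')); t=dict(np.load('/tmp/top.npz'))
a,b=plane(d,90,3,90),plane(d,127,286,90); print('wrist outer',a,b,np.linalg.norm(a-b),(a+b)/2,np.degrees(np.arctan2(*(a-b)[:2])))
a,b=plane(d,70,3,90),plane(d,110,286,90); print('wrist inner',a,b,(a+b)/2)
c=lambda u,v,z:plane(t,110+(u-2)/5,90+(v-2)/5,z)
a,b=c(93,381,90),c(548,433,90); print('top outer',a,b,np.linalg.norm(a-b),(a+b)/2,np.degrees(np.arctan2(*(a-b)[:2])))
q=[c(*x,102) for x in[(122,58),(604,115),(566,405),(74,348)]]; print(np.round(q),np.mean(q,0),np.linalg.norm(q[0]-q[1]))
P=pts(d); print(P[150,60],P[150,101],P[150,127])
E
```

```text
wrist outer [563.47274219  27.76565104  90.        ] [599.15049077 295.1185446   90.        ] 269.72295312037994 [581.31161648 161.44209782  90.        ] -172.3988932254915
wrist inner [580.00324979  25.49994393  90.        ] [617.1869078  292.62703432  90.        ] [598.5950788  159.06348912  90.        ]
top outer [599.88928398 298.07718615  90.        ] [565.23705533  26.44187037  90.        ] 273.8366698029438 [582.56316965 162.25952826  90.        ] 7.269895065801377
[[796. 283. 102.]
 [757.  -8. 102.]
 [580.  15. 102.]
 [617. 307. 102.]] [687.41919746 149.15451439 102.        ] 293.6725191191078
[618.91236419 142.67012068 101.4363356 ] [587.66369249 148.95872066  89.55985303] [581.4979968  157.47155747  43.82139273]
```

```bash

python3 -m jog '[[[0.25,-0.1,-0.5],[0,0,0],1],[[0.5,-0.19,-1],[0,0,0],1],[[0.5,-0.19,-1],[0,0,0],1]]'
python3 -m jog '[[[0,0,-0.5],[0,0,0],1],[[0,0,-1],[0,0,0],1],[[0,0,-1],[0,0,0],1],[[0,0,-1],[0,0,0],1]]'
python3 -m jog '[[[0.2,-0.026,0],[0,0,0],1],[[0.4,-0.052,0],[0,0,0],1],[[0.5,-0.065,0],[0,0,0],1],[[0.55,-0.072,0],[0,0,0],1],[[0.55,-0.072,0],[0,0,0],1]]'

```

```text
clock: 3.35
position: [497.9, 170.1, 156.8]
ee_rot: [-0.655, 0.755, 0.001, -0.004]
contact_force: [-0.3, -0.7, -0.1]
gripper_width: -0.0
grasp_force: 0.0
clock: 3.75
position: [500.0, 173.6, 62.5]
ee_rot: [-0.657, 0.754, -0.001, 0.0]
contact_force: [0.1, -0.0, 1.5]
gripper_width: 0.3
grasp_force: 0.0
clock: 4.25
position: [554.9, 167.0, 62.9]
ee_rot: [-0.657, 0.754, -0.0, 0.001]
contact_force: [0.0, 0.1, -0.9]
gripper_width: 0.2
grasp_force: 0.0
```

```bash

for i in 1; do python3 -m jog '[[[0.04,-0.005,0],[0,0,0],1],[[0.08,-0.01,0],[0,0,0],1],[[0.12,-0.016,0],[0,0,0],1],[[0.12,-0.016,0],[0,0,0],1]]'; done
python3 -m jog '[[[0.03,-0.004,0],[0,0,0],1],[[0.06,-0.008,0],[0,0,0],1],[[0.06,-0.008,0],[0,0,0],1]]'
python3 -m jog '[[[0.03,-0.004,0],[0,0,0],1],[[0.06,-0.008,0],[0,0,0],1],[[0.06,-0.008,0],[0,0,0],1]]'
```

```text
clock: 4.65
position: [566.5, 165.3, 61.2]
ee_rot: [-0.657, 0.754, -0.0, 0.0]
contact_force: [-0.0, 0.8, -0.3]
gripper_width: -0.2
grasp_force: 0.0
clock: 4.95
position: [570.3, 164.5, 61.1]
ee_rot: [-0.657, 0.754, 0.001, -0.002]
contact_force: [-6.3, 2.4, 3.1]
gripper_width: -0.0
grasp_force: 3.0
clock: 5.25
position: [575.4, 163.8, 61.1]
ee_rot: [-0.657, 0.754, 0.001, -0.003]
contact_force: [-8.7, 3.4, 5.2]
gripper_width: -0.0
grasp_force: 4.5
```

```bash

python3 -m jog '[[[0.02,-0.003,0],[0,0,0],1],[[0.04,-0.005,0],[0,0,0],1],[[0.04,-0.005,0],[0,0,0],1]]'
python3 -m jog '[[[0.02,-0.003,0],[0,0,0],1],[[0.04,-0.005,0],[0,0,0],1],[[0.04,-0.005,0],[0,0,0],1]]'
```

```text
clock: 5.55
position: [578.0, 163.4, 61.1]
ee_rot: [-0.657, 0.754, 0.002, -0.004]
contact_force: [-13.2, 4.6, 7.2]
gripper_width: -0.3
grasp_force: 6.3
clock: 5.85
position: [578.1, 163.1, 61.0]
ee_rot: [-0.657, 0.754, 0.004, -0.007]
contact_force: [-24.7, 9.8, 15.1]
gripper_width: -0.4
grasp_force: 12.2
```

```bash

python3 -m jog '[[[0.03,-0.004,0],[0,0,0],1],[[0.03,-0.004,0],[0,0,0],1]]'
```

```text
clock: 6.05
position: [578.1, 163.0, 61.0]
ee_rot: [-0.657, 0.754, 0.006, -0.009]
contact_force: [-33.1, 12.5, 20.1]
gripper_width: 0.0
grasp_force: 16.7
```

At the stop: position stalled and force rising. I'll back off and look.

```bash

python3 -m jog '[[[-0.3,0.039,0],[0,0,0],1],[[-0.6,0.078,0],[0,0,0],1],[[-0.9,0.117,0],[0,0,0],1],[[-0.9,0.117,0],[0,0,0],1],[[-0.9,0.117,0],[0,0,0],1]]'
python3 -m jog '[[[0,0,0.4],[0,0,0],1],[[0,0,0.8],[0,0,0],1],[[0,0,0.8],[0,0,0],1],[[0,0,0.8],[0,0,0],1],[[0,0,0.8],[0,0,0],1]]'
python3 - <<'E'
from h import *
d=save('wrist','f.png')
E
```

```text
clock: 6.55
position: [499.3, 174.4, 61.8]
ee_rot: [-0.658, 0.753, -0.0, 0.001]
contact_force: [1.1, -0.2, 0.5]
gripper_width: 0.3
grasp_force: 0.0
clock: 7.05
position: [499.1, 173.5, 140.4]
ee_rot: [-0.657, 0.754, 0.0, -0.001]
contact_force: [-0.1, 0.8, -0.5]
gripper_width: -0.1
grasp_force: 0.0
```

View pics/f.png

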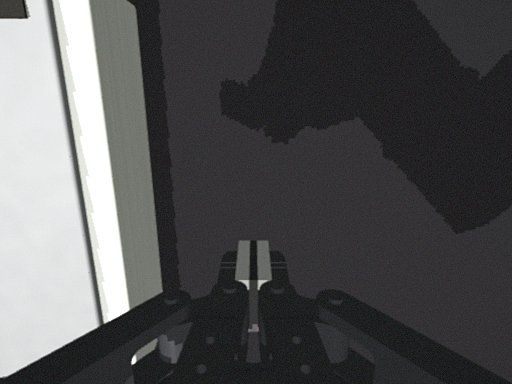

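```bash
python3 - <<'E'
from h import *
d=get_image('wrist'); P=pts(d)
ex=np.array([.9914,-.1305]); 
for v in(80,160,220):
  for u in range(50,150,4):
    p=P[v,u]
    print(v,u,p.round(),round((p[:2]-[582.5,162])@ex,1),end=';') if 85<p[2]<95 else 0
  print()
print(read_state()['clock'])
E
```

```text
80 66 [588.  78.  90.] 16.4;80 70 [586.  78.  90.] 14.2;80 74 [584.  79.  90.] 12.1;80 78 [582.  79.  90.] 10.2;80 82 [579.  79.  91.] 7.4;80 86 [577.  79.  90.] 5.5;80 90 [575.  80.  91.] 3.1;80 94 [573.  80.  90.] 1.4;80 98 [572.  80.  87.] 0.3;80 102 [571.  80.  85.] -1.0;
160 78 [594. 122.  91.] 16.6;160 82 [592. 122.  90.] 14.8;160 86 [590. 122.  89.] 12.7;160 90 [588. 123.  90.] 10.2;160 94 [585. 123.  90.] 7.9;160 98 [583. 123.  91.] 5.1;160 102 [581. 124.  90.] 3.0;160 106 [578. 124.  90.] 0.7;160 110 [577. 125.  87.] -0.4;
220 90 [598. 159.  90.] 15.8;220 94 [596. 160.  90.] 13.4;220 98 [593. 160.  90.] 10.7;220 102 [591. 160.  90.] 8.4;220 106 [588. 161.  90.] 5.7;220 110 [586. 161.  90.] 3.2;220 114 [583. 161.  90.] 0.9;220 118 [582. 162.  88.] -0.7;
7.15
```

The slab is still at 0, latched. The press stalled at about 10 mm, probably because the finger linkage met the unit's edge. I'll press again with the tool higher, so only the tips touch.

```bash

python3 -m jog '[[[0.3,-0.039,-0.3],[0,0,0],1],[[0.62,-0.081,-0.63],[0,0,0],1],[[0.62,-0.081,-0.63],[0,0,0],1],[[0.62,-0.081,-0.63],[0,0,0],1]]'
python3 -m jog '[[[0.04,-0.005,0],[0,0,0],1],[[0.08,-0.01,0],[0,0,0],1],[[0.12,-0.016,0],[0,0,0],1],[[0.14,-0.018,0],[0,0,0],1],[[0.14,-0.018,0],[0,0,0],1]]'
python3 -m jog '[[[0.02,-0.003,0],[0,0,0],1],[[0.04,-0.005,0],[0,0,0],1],[[0.04,-0.005,0],[0,0,0],1]]'
python3 -m jog '[[[0.02,-0.003,0],[0,0,0],1],[[0.03,-0.004,0],[0,0,0],1],[[0.03,-0.004,0],[0,0,0],1]]'
```

```text
clock: 7.55
position: [560.4, 164.9, 75.6]
ee_rot: [-0.657, 0.754, 0.0, -0.003]
contact_force: [-0.3, -0.5, 0.3]
gripper_width: -0.1
grasp_force: 0.0
clock: 8.05
position: [573.0, 164.8, 80.0]
ee_rot: [-0.657, 0.754, 0.001, -0.001]
contact_force: [-7.9, 3.7, 5.1]
gripper_width: 0.0
grasp_force: 4.8
clock: 8.35
position: [576.5, 164.3, 80.0]
ee_rot: [-0.658, 0.753, 0.001, -0.001]
contact_force: [-9.1, 4.2, 6.6]
gripper_width: -0.3
grasp_force: 5.5
clock: 8.65
position: [579.2, 163.9, 80.0]
ee_rot: [-0.657, 0.753, 0.001, -0.001]
contact_force: [-10.4, 4.6, 6.3]
gripper_width: 0.0
grasp_force: 5.9
```

```bash

python3 -m jog '[[[0.02,-0.003,0],[0,0,0],1],[[0.03,-0.004,0],[0,0,0],1],[[0.03,-0.004,0],[0,0,0],1]]'
python3 -m jog '[[[0.02,-0.003,0],[0,0,0],1],[[0.03,-0.004,0],[0,0,0],1],[[0.03,-0.004,0],[0,0,0],1]]'
```

```text
clock: 8.95
position: [582.1, 163.5, 80.0]
ee_rot: [-0.657, 0.753, 0.002, -0.001]
contact_force: [-10.4, 3.2, 6.6]
gripper_width: 0.2
grasp_force: 6.1
clock: 9.25
position: [584.0, 163.2, 80.0]
ee_rot: [-0.657, 0.753, 0.002, -0.002]
contact_force: [-13.0, 5.3, 7.9]
gripper_width: 0.0
grasp_force: 7.9
```

```bash

python3 -m jog '[[[0.02,-0.003,0],[0,0,0],1],[[0.03,-0.004,0],[0,0,0],1],[[0.03,-0.004,0],[0,0,0],1]]'
python3 -m jog '[[[-0.3,0.039,0],[0,0,0],1],[[-0.6,0.078,0],[0,0,0],1],[[-0.9,0.117,0],[0,0,0],1],[[-0.9,0.117,0],[0,0,0],1],[[-0.9,0.117,0.3],[0,0,0],1],[[-0.9,0.117,0.6],[0,0,0],1],[[-0.9,0.117,0.6],[0,0,0],1]]'
python3 - <<'E'
from h import *
d=save('wrist','g.png'); P=pts(d)
ex=np.array([.9914,-.1305]); 
for v in(80,160):
  r=[((P[v,u,:2]-[582.5,162])@ex).round() for u in range(0,250) if 87<P[v,u,2]<93]; print(v,r)
E
```

```text
clock: 9.55
position: [584.3, 163.1, 79.9]
ee_rot: [-0.657, 0.754, 0.004, -0.004]
contact_force: [-19.6, 8.3, 12.5]
gripper_width: -0.0
grasp_force: 12.5
clock: 10.25
position: [504.5, 175.5, 144.0]
ee_rot: [-0.658, 0.753, -0.001, 0.006]
contact_force: [0.4, -0.5, 0.2]
gripper_width: -0.1
grasp_force: 0.0
80 [np.float64(-33.0), np.float64(-34.0), np.float64(-34.0), np.float64(-35.0), np.float64(-36.0), np.float64(-36.0), np.float64(-36.0), np.float64(-37.0), np.float64(-38.0), np.float64(-38.0), np.float64(-39.0), np.float64(-39.0), np.float64(-40.0), np.float64(-40.0), np.float64(-41.0), np.float64(-42.0), np.float64(-42.0), np.float64(-43.0), np.float64(-43.0), np.float64(-44.0), np.float64(-44.0), np.float64(-45.0), np.float64(-45.0), np.float64(-46.0), np.float64(-47.0), np.float64(-47.0), np.float64(-48.0), np.float64(-48.0), np.float64(-49.0), np.float64(-50.0), np.float64(-50.0), np.float64(-50.0), np.float64(-51.0), np.float64(-52.0)]
160 [np.float64(-33.0), np.float64(-34.0), np.float64(-34.0), np.float64(-35.0), np.float64(-36.0), np.float64(-36.0), np.float64(-37.0), np.float64(-37.0), np.float64(-38.0), np.float64(-39.0), np.float64(-39.0), np.float64(-40.0), np.float64(-41.0), np.float64(-41.0), np.float64(-42.0), np.float64(-42.0), np.float64(-42.0), np.float64(-43.0), np.float64(-44.0), np.float64(-45.0), np.float64(-45.0), np.float64(-46.0), np.float64(-46.0), np.float64(-47.0), np.float64(-48.0), np.float64(-49.0), np.float64(-49.0), np.float64(-49.0), np.float64(-50.0), np.float64(-51.0), np.float64(-51.0), np.float64(-52.0), np.float64(-52.0)]
```

The drawer has sprung out by 51 mm. Now I pinch the slab's top edge from above and pull.

```bash

python3 -m jog '[[[0.19,-0.035,0],[0,0,0],0],[[0.38,-0.07,0],[0,0,0],0],[[0.38,-0.07,0],[0,0,0],0],[[0.38,-0.07,0],[0,0,0],0],[[0.38,-0.07,0],[0,0,0],0]]'
```

```text
clock: 10.8
position: [538.3, 166.4, 137.9]
ee_rot: [-0.657, 0.754, 0.0, -0.001]
contact_force: [-0.3, 0.0, 0.3]
gripper_width: 42.3
grasp_force: 0.0
```

```bash

python3 -m jog '[[[0.03,0,-0.2],[0,0,0],0],[[0.03,0,-0.4],[0,0,0],0],[[0.03,0,-0.5],[0,0,0],0],[[0.03,0,-0.6],[0,0,0],0],[[0.03,0,-0.6],[0,0,0],0],[[0.03,0,-0.6],[0,0,0],0]]'
python3 -m jog '[[[0,0,0],[0,0,0],1],[[0,0,0],[0,0,0],1],[[0,0,0],[0,0,0],1],[[0,0,0],[0,0,0],1]]'
```

```text
clock: 11.4
position: [542.3, 166.9, 78.7]
ee_rot: [-0.658, 0.753, -0.0, 0.0]
contact_force: [-0.3, -0.1, -0.3]
gripper_width: 42.6
grasp_force: 0.0
clock: 11.8
position: [542.6, 166.9, 79.4]
ee_rot: [-0.658, 0.753, -0.0, 0.001]
contact_force: [-0.5, 0.6, 5.1]
gripper_width: 17.8
grasp_force: 62.6
```

```bash

python3 -m jog '[[[-0.1,0.013,0],[0,0,0],1],[[-0.2,0.026,0],[0,0,0],1],[[-0.3,0.039,0],[0,0,0],1],[[-0.4,0.053,0],[0,0,0],1],[[-0.5,0.066,0],[0,0,0],1],[[-0.6,0.079,0],[0,0,0],1],[[-0.7,0.092,0],[0,0,0],1],[[-0.8,0.105,0],[0,0,0],1],[[-0.9,0.118,0],[0,0,0],1],[[-0.97,0.128,0],[0,0,0],1],[[-0.97,0.128,0],[0,0,0],1],[[-0.97,0.128,0],[0,0,0],1]]'
python3 -m jog '[[[0,0,0],[0,0,0],0.1],[[0,0,0],[0,0,0],0.1],[[0,0,0],[0,0,0],0.1],[[0,0,0],[0,0,0],0.1]]'
python3 -m jog '[[[0,0,0.3],[0,0,0],0.1],[[0,0,0.6],[0,0,0],0.1],[[0,0,1],[0,0,0],0.1],[[0,0,1],[0,0,0],0.1],[[0,0,1],[0,0,0],0.1]]'
python3 - <<'E'
from h import *
d=save('wrist','i.png'); P=pts(d)
ex=np.array([.9914,-.1305]); 
for v in(60,120,160):
  r=[((P[v,u,:2]-[582.5,162])@ex).round(1) for u in range(0,400) if 87<P[v,u,2]<93]; print(v,r[:1],r[-1:])
d=get_image('top'); print(knobs(d)); d=get_image('scene'); print(knobs(d))
E
```

```text
clock: 13.0
position: [445.2, 180.1, 79.4]
ee_rot: [-0.658, 0.753, -0.0, 0.001]
contact_force: [0.9, -0.2, 9.2]
gripper_width: 18.0
grasp_force: 63.2
clock: 13.4
position: [444.5, 179.2, 77.8]
ee_rot: [-0.657, 0.754, 0.0, -0.001]
contact_force: [0.3, 0.3, -0.3]
gripper_width: 38.3
grasp_force: 0.0
clock: 13.9
position: [445.0, 179.6, 178.8]
ee_rot: [-0.657, 0.754, 0.0, 0.001]
contact_force: [-1.8, -0.2, -1.8]
gripper_width: 38.8
grasp_force: 0.0
60 [np.float64(-129.9)] [np.float64(-149.4)]
120 [np.float64(-129.9)] [np.float64(-149.0)]
160 [np.float64(-130.1)] [np.float64(-149.3)]
[(array([ 554.2, -216.7,   48.3]), np.int32(161), array([300., 182.]), 1.8), (array([ 548.5, -335.1,   48.4]), np.int32(164), array([339., 183.]), 2.0), (array([ 425.2, -311.5,   48.1]), np.int32(167), array([333., 223.]), 2.0)]
[(array([ 423.6, -316.1,   47.6]), np.int32(170), array([179., 202.]), 1.4), (array([ 552.5, -220.9,   47.4]), np.int32(190), array([225., 225.]), 1.2), (array([ 547.1, -339.6,   47.6]), np.int32(204), array([183., 237.]), 1.2)]
```

View pics/i.png

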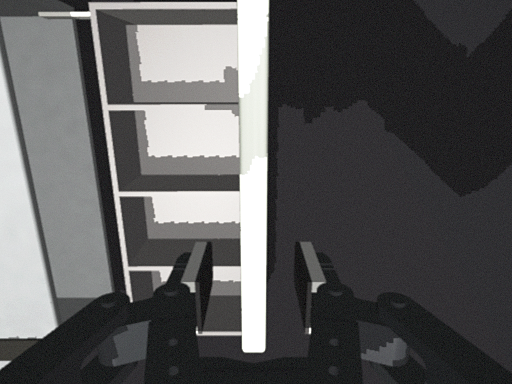

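Drawer out 149 mm; the wells' dividers cross at rows 105, 193 and 267. I'll locate them precisely.

```bash
python3 - <<'E'
from h import *
d=get_image('wrist')
ex=np.array([.9914,-.1305]);ey=np.array([.1305,.9914])
f=lambda u,v,z:(lambda p:(((p[:2]-[582.5,162])@ex).round(1),((p[:2]-[582.5,162])@ey).round(1)))(plane(d,u,v,z))
for a in[(180,104),(190,192),(170,266),(97,5),(113,120),(124,240)]: print(a,f(*a,70))
print(f(238,100,70), f(254,0,90),f(254,350,90))
P=pts(d); print(P[104,180],P[192,190],P[60,180])
E
```

```text
(180, 104) (np.float64(-87.8), np.float64(-69.6))
(190, 192) (np.float64(-91.0), np.float64(-3.3))
(170, 266) (np.float64(-70.4), np.float64(61.1))
(97, 5) (np.float64(-37.0), np.float64(-133.6))
(113, 120) (np.float64(-38.0), np.float64(-58.6))
(124, 240) (np.float64(-34.8), np.float64(37.2))
(np.float64(-129.7), np.float64(-72.2)) (np.float64(-141.4), np.float64(-131.3)) (np.float64(-140.3), np.float64(129.4))
[494.46357566 104.53310329  31.45085338] [492.77785293 171.70892167  65.75632618] [491.11247086  68.93316209  13.10378309]
```

```bash

python3 -m jog '[[[0.1,-0.5,0.1],[0,0,0],-0.5],[[0.2,-1,0.2],[0,0,0],-0.5],[[0.2,-1,0.2],[0,0,0],-0.5]]'
python3 -m jog '[[[0.1,-0.5,0],[0,0,0],-0.5],[[0.2,-1,0],[0,0,0],-0.5],[[0.2,-1,0],[0,0,0],-0.5]]'
python3 -m jog '[[[0.1,-0.5,0],[0,0,0],-0.5],[[0.2,-1,0],[0,0,0],-0.5],[[0.2,-1,0],[0,0,0],-0.5]]'
python3 -m jog '[[[0.1,-0.5,0],[0,0,0],-0.5],[[0.2,-1,0],[0,0,0],-0.5],[[0.2,-1,0],[0,0,0],-0.5],[[0.2,-1,0],[0,0,0],-0.5],[[0.2,-1,0],[0,0,0],-0.5]]'
python3 - <<'E'
from h import *
d=save('wrist','j.png'); print(knobs(d)); print(read_state()['position'])
E
```

```text
clock: 14.4
position: [465.2, 76.0, 198.2]
ee_rot: [-0.656, 0.755, -0.0, -0.001]
contact_force: [0.2, 0.3, 0.2]
gripper_width: 64.3
grasp_force: 0.0
clock: 14.7
position: [484.8, -24.4, 197.0]
ee_rot: [-0.655, 0.756, 0.0, -0.001]
contact_force: [0.4, -0.2, -0.6]
gripper_width: 64.0
grasp_force: 0.0
clock: 15.0
position: [505.3, -123.9, 196.9]
ee_rot: [-0.655, 0.755, 0.0, -0.001]
contact_force: [-0.8, 1.6, -1.1]
gripper_width: 64.2
grasp_force: 0.0
clock: 15.5
position: [524.8, -219.2, 197.6]
ee_rot: [-0.658, 0.753, 0.001, -0.0]
contact_force: [0.8, 0.5, 0.1]
gripper_width: 64.0
grasp_force: 0.0
[(array([ 546., -339.,   47.]), np.int32(2593), array([205.,  39.]), 0.5), (array([ 422.3, -315.6,   47. ]), np.int32(2617), array([362.,  48.]), 0.6), (array([ 551.3, -220.5,   47. ]), np.int32(1836), array([223., 182.]), 0.5)]
[ 524.87321675 -219.00303265  197.92855573]
```

View pics/j.png

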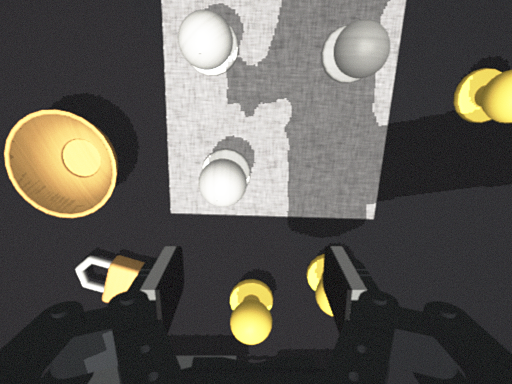

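The wrist view shows three steel knobs at (223,182), (205,39) and (362,48), fitted to 0.5 mm. Taking the first.

```bash

python3 -m jog '[[[0.264,-0.015,-0.3],[0,0,0],-0.5],[[0.264,-0.015,-0.7],[0,0,0],-0.5],[[0.264,-0.015,-1],[0,0,0],-0.5],[[0.264,-0.015,-1],[0,0,0],-0.5],[[0.264,-0.015,-1],[0,0,0],-0.5]]'
python3 -m jog '[[[0,0,-0.3],[0,0,0],-0.5],[[0,0,-0.6],[0,0,0],-0.5],[[0,0,-0.76],[0,0,0],-0.5],[[0,0,-0.76],[0,0,0],-0.5],[[0,0,-0.76],[0,0,0],-0.5]]'
python3 -m jog '[[[0,0,0],[0,0,0],0.6],[[0,0,0],[0,0,0],0.6],[[0,0,0],[0,0,0],0.6],[[0,0,0],[0,0,0],0.6]]'
```

```text
clock: 16.05
position: [552.0, -221.1, 99.0]
ee_rot: [-0.658, 0.753, -0.0, -0.0]
contact_force: [0.6, 0.2, 0.5]
gripper_width: 64.3
grasp_force: 0.0
clock: 16.55
position: [553.3, -222.1, 24.7]
ee_rot: [-0.658, 0.753, -0.002, 0.001]
contact_force: [1.2, 1.2, 1.7]
gripper_width: 63.8
grasp_force: 0.0
clock: 16.95
position: [552.9, -222.2, 24.9]
ee_rot: [-0.658, 0.753, -0.002, 0.001]
contact_force: [-1.1, 0.4, 5.9]
gripper_width: 41.6
grasp_force: 59.8
```

```bash

python3 -m jog '[[[0,0,0.2],[0,0,0],0.6],[[0,0,0.5],[0,0,0],0.6],[[0,0,0.8],[0,0,0],0.6],[[0,0,1],[0,0,0],0.6],[[0,0,1],[0,0,0],0.6]]'
python3 -m jog '[[[-0.05,0.3,0.1],[0,0,0],0.6],[[-0.1,0.6,0.2],[0,0,0],0.6],[[-0.14,0.894,0.2],[0,0,0],0.6]]'
python3 -m jog '[[[-0.05,0.3,0],[0,0,0],0.6],[[-0.1,0.6,0],[0,0,0],0.6],[[-0.14,0.894,0],[0,0,0],0.6]]'
python3 -m jog '[[[-0.05,0.3,0],[0,0,0],0.6],[[-0.1,0.6,0],[0,0,0],0.6],[[-0.14,0.894,0],[0,0,0],0.6]]'
python3 -m jog '[[[-0.05,0.3,0],[0,0,0],0.6],[[-0.1,0.6,0],[0,0,0],0.6],[[-0.14,0.894,0],[0,0,0],0.6],[[-0.14,0.894,0],[0,0,0],0.6],[[-0.14,0.894,0],[0,0,0],0.6],[[-0.14,0.894,0],[0,0,0],0.6]]'
python3 - <<'E'
from h import *
d=save('wrist','k.png'); print(knobs(d)); print(read_state()['position'])
E
```

```text
clock: 17.45
position: [553.7, -222.5, 126.5]
ee_rot: [-0.658, 0.753, -0.003, 0.003]
contact_force: [1.0, -0.3, -1.9]
gripper_width: 41.6
grasp_force: 61.2
clock: 17.75
position: [537.1, -131.8, 142.4]
ee_rot: [-0.657, 0.754, -0.0, 0.0]
contact_force: [0.9, 0.1, -2.5]
gripper_width: 41.5
grasp_force: 61.2
clock: 18.05
position: [522.1, -42.1, 141.1]
ee_rot: [-0.657, 0.754, 0.001, -0.001]
contact_force: [0.6, 0.6, -1.2]
gripper_width: 41.8
grasp_force: 61.2
clock: 18.35
position: [508.1, 47.2, 141.1]
ee_rot: [-0.657, 0.754, 0.001, -0.001]
contact_force: [0.9, -0.6, -2.2]
gripper_width: 41.5
grasp_force: 61.2
clock: 18.95
position: [494.9, 134.8, 141.6]
ee_rot: [-0.657, 0.754, 0.0, -0.001]
contact_force: [-0.3, -0.4, -2.3]
gripper_width: 41.9
grasp_force: 61.2
[(array([544.9, 250.9,  58.8]), np.int32(178), array([209., 333.]), 1.5), (array([478.1, 252.5,  51.5]), np.int32(246), array([303., 341.]), 3.5)]
[495.10649621 134.62645686 141.76326017]
```

View pics/k.png

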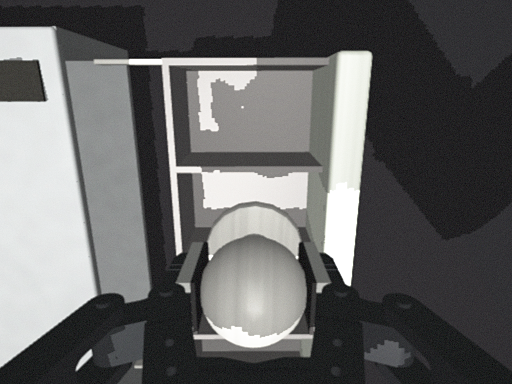

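Wrist view: wells below the held knob. End wall at row 61, dividers at rows 169 and 336, back wall at column 170.

```bash
python3 - <<'E'
from h import *
d=dict(np.load('/tmp/wrist.npz'))
ex=np.array([.9914,-.1305]);ey=np.array([.1305,.9914])
f=lambda p:(round(float((p[:2]-[582.5,162])@ex),1),round(float((p[:2]-[582.5,162])@ey),1))
for a in[(250,62),(250,168),(205,336),(305,338),(168,120),(178,210)]: print(a,f(plane(d,*a,70)))
for a in [(337,80),(371,80),(322,200)]: print(a,f(plane(d,*a,90)))
p=read_state()['position']; print('tcp',f(p))
E
```

```text
(250, 62) (-82.7, -131.8)
(250, 168) (-82.2, -67.0)
(205, 336) (-46.4, 65.3)
(305, 338) (-123.7, 67.6)
(168, 120) (-30.9, -98.1)
(178, 210) (-32.9, -38.1)
(337, 80) (-130.7, -120.7)
(371, 80) (-149.5, -120.6)
(322, 200) (-126.3, -51.2)
tcp (-83.1, -38.5)
```

```bash

python3 -m jog '[[[0.024,0.027,0],[0,0,0],0.6],[[0.024,0.027,-0.2],[0,0,0],0.6],[[0.024,0.027,-0.4],[0,0,0],0.6],[[0.024,0.027,-0.6],[0,0,0],0.6],[[0.024,0.027,-0.8],[0,0,0],0.6],[[0.024,0.027,-0.95],[0,0,0],0.6],[[0.024,0.027,-0.95],[0,0,0],0.6],[[0.024,0.027,-0.95],[0,0,0],0.6]]'
python3 -m jog '[[[0,0,-0.02],[0,0,0],0.6],[[0,0,-0.04],[0,0,0],0.6],[[0,0,-0.06],[0,0,0],0.6],[[0,0,-0.06],[0,0,0],0.6],[[0,0,-0.06],[0,0,0],0.6]]'
```

```text
clock: 19.8
position: [498.4, 138.0, 47.5]
ee_rot: [-0.657, 0.754, -0.0, 0.0]
contact_force: [-0.2, 0.3, -1.2]
gripper_width: 42.1
grasp_force: 61.3
clock: 20.3
position: [498.9, 138.6, 42.7]
ee_rot: [-0.658, 0.753, -0.0, 0.001]
contact_force: [-0.3, -0.5, 6.0]
gripper_width: 42.2
grasp_force: 62.9
```

Contact came 7 mm higher than expected. I'll look before releasing.

```bash
python3 - <<'E'
from h import *
d=save('wrist','l.png'); P=pts(d)
from scipy.optimize import least_squares
q=P[170:340,200:310].reshape(-1,3); q=q[(q[:,2]>50)&(q[:,2]<95)&(np.linalg.norm(q[:,:2]-[498,139],axis=1)<22)]
r=least_squares(lambda p:np.linalg.norm(q-p,axis=1)-22,[498,139,60],loss='soft_l1'); print(r.x,np.sqrt(np.mean(r.fun**2)),len(q),np.percentile(q[:,2],99))
ex=np.array([.9914,-.1305]);ey=np.array([.1305,.9914]);w=r.x[:2]-[582.5,162];print(w@ex,w@ey)
f=lambda p:(round(float((p[:2]-[582.5,162])@ex),1),round(float((p[:2]-[582.5,162])@ey),1))
s=read_state();print(s['position'],s['contact_force'],f(s['position']))
E
```

```text
[498.08311135 140.31718169  64.89436295] 0.5603982471026994 9316 87.16380267333068
-80.8612956151608 -32.51275003790865
[498.85308007 138.62613152  42.6787384 ] [-0.44650461 -0.31773933  6.22848541] (-79.9, -34.1)
```

View pics/l.png

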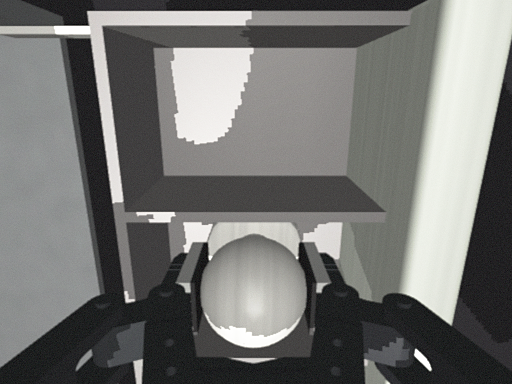

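The ball's centre is at 64.9, 7 mm too high. The right-hand finger knuckle rests on the slab's top, not the knob on the floor. I'll lift, set the knob on the bare bench in front of the drawer, and re-grip it higher on the ball.

```bash

python3 -m jog '[[[0,0,0.3],[0,0,0],0.6],[[0,0,0.6],[0,0,0],0.6],[[0,0,0.95],[0,0,0],0.6],[[0,0,0.95],[0,0,0],0.6]]'
python3 -m jog '[[[-0.3,0,0],[0,0,0],0.6],[[-0.6,0,0],[0,0,0],0.6],[[-0.9,0,0],[0,0,0],0.6]]'
python3 -m jog '[[[-0.3,0,0],[0,0,0],0.6],[[-0.55,0,0],[0,0,0],0.6],[[-0.55,0,-0.2],[0,0,0],0.6],[[-0.55,0,-0.5],[0,0,0],0.6],[[-0.55,0,-0.8],[0,0,0],0.6],[[-0.55,0,-0.8],[0,0,0],0.6],[[-0.55,0,-0.8],[0,0,0],0.6]]'
python3 - <<'E'
from h import *
d=get_image('wrist'); print(knobs(d)); print(read_state()['position'])
E
```

```text
clock: 20.75
position: [500.8, 139.9, 141.1]
ee_rot: [-0.658, 0.753, -0.001, 0.005]
contact_force: [0.7, 0.8, -2.6]
gripper_width: 41.3
grasp_force: 62.0
clock: 21.05
position: [406.1, 137.7, 135.1]
ee_rot: [-0.657, 0.754, 0.0, -0.001]
contact_force: [0.3, 1.0, -1.8]
gripper_width: 41.8
grasp_force: 62.0
clock: 21.75
position: [352.7, 138.0, 56.1]
ee_rot: [-0.657, 0.753, -0.0, -0.001]
contact_force: [0.1, 0.9, -2.5]
gripper_width: 41.6
grasp_force: 61.9
[(array([437.2,  50.5,  57.6]), np.int32(297), array([61., 82.]), 1.9), (array([396.8,  62.9,  48.6]), np.int32(177), array([ 80., 111.]), 0.6), (array([396.9,  65.9,  59.7]), np.int32(87), array([ 66., 119.]), 0.4), (array([400.1,  83.6,  45.7]), np.int32(180), array([ 87., 156.]), 1.2), (array([400.7,  90.7,  67.1]), np.int32(89), array([ 62., 187.]), 0.4), (array([402.8, 107.4,  46.8]), np.int32(83), array([ 94., 207.]), 0.7), (array([402.7, 106.3,  58.1]), np.int32(170), array([ 83., 212.]), 0.7), (array([351. , 134.1,  60.1]), np.int32(2806), array([254., 228.]), 3.1), (array([449.4, 131. ,  59.2]), np.int32(62), array([ 93., 274.]), 0.4)]
[353.3447772  138.65291482  56.89922212]
```

```bash

python3 -m jog '[[[0,0,-0.15],[0,0,0],0.6],[[0,0,-0.3],[0,0,0],0.6],[[0,0,-0.32],[0,0,0],0.6],[[0,0,-0.33],[0,0,0],0.6],[[0,0,-0.33],[0,0,0],0.6],[[0,0,-0.33],[0,0,0],0.6]]'
python3 -m jog '[[[0,0,-0.01],[0,0,0],0.6],[[0,0,-0.01],[0,0,0],0.6],[[0,0,-0.01],[0,0,0],0.6]]'
```

```text
clock: 22.4
position: [353.4, 138.8, 24.1]
ee_rot: [-0.657, 0.754, 0.0, 0.001]
contact_force: [0.3, -0.7, -2.4]
gripper_width: 41.5
grasp_force: 62.0
clock: 22.7
position: [352.9, 138.3, 22.4]
ee_rot: [-0.657, 0.754, -0.0, 0.0]
contact_force: [0.2, -0.6, -2.3]
gripper_width: 41.2
grasp_force: 62.0
```

```bash

python3 -m jog '[[[0,0,-0.01],[0,0,0],0.6],[[0,0,-0.01],[0,0,0],0.6],[[0,0,-0.01],[0,0,0],0.6]]'
```

```text
clock: 23.0
position: [352.9, 138.4, 21.9]
ee_rot: [-0.658, 0.753, -0.0, 0.0]
contact_force: [-3.2, 0.2, 7.5]
gripper_width: 41.7
grasp_force: 63.0
```

```bash

python3 -m jog '[[[0,0,0],[0,0,0],-0.3],[[0,0,0],[0,0,0],-0.3],[[0,0,0],[0,0,0],-0.3],[[0,0,0.085],[0,0,0],-0.3],[[0,0,0.085],[0,0,0],-0.3],[[0,0,0.085],[0,0,0],0.6],[[0,0,0.085],[0,0,0],0.6],[[0,0,0.085],[0,0,0],0.6],[[0,0,0.085],[0,0,0],0.6]]'
python3 -m jog '[[[0,0,0.2],[0,0,0],0.6],[[0,0,0.5],[0,0,0],0.6],[[0,0,0.8],[0,0,0],0.6],[[0,0,1],[0,0,0],0.6],[[0,0,1],[0,0,0],0.6],[[0,0,1],[0,0,0],0.6]]'
python3 - <<'E'
from h import *
from scipy.optimize import least_squares
d=get_image('wrist');P=pts(d); s=read_state()['position']
q=P[150:350,190:320].reshape(-1,3); q=q[(abs(q[:,2]-s[2]-25)<20)&(np.linalg.norm(q[:,:2]-s[:2],axis=1)<24)]
r=least_squares(lambda p:np.linalg.norm(q-p,axis=1)-22,[*s[:2],s[2]+15],loss='soft_l1'); print(r.x-s,s,np.sqrt(np.mean(r.fun**2)),len(q))
E
```

```text
clock: 23.9
position: [353.1, 138.5, 30.5]
ee_rot: [-0.658, 0.753, -0.0, 0.0]
contact_force: [-1.6, -0.3, 10.0]
gripper_width: 41.4
grasp_force: 59.2
clock: 24.5
position: [352.2, 137.8, 129.1]
ee_rot: [-0.657, 0.754, 0.0, -0.0]
contact_force: [0.4, -0.3, -2.7]
gripper_width: 41.2
grasp_force: 61.6
[-0.28605649  2.07764978 14.30900415] [351.86449832 137.447181   128.60146963] 3.7071630381641207 9870
```

```bash

python3 -m jog '[[[0.2,0,0.08],[0,0,0],0.6],[[0.5,0,0.08],[0,0,0],0.6],[[0.8,0,0.08],[0,0,0],0.6]]'
python3 -m jog '[[[0.3,0,0],[0,0,0],0.6],[[0.6,0,0],[0,0,0],0.6],[[0.7,-0.01,0],[0,0,0],0.6],[[0.7,-0.01,0],[0,0,0],0.6],[[0.7,-0.01,0],[0,0,0],0.6],[[0.7,-0.01,0],[0,0,0],0.6]]'
python3 -m jog '[[[0,0,-0.2],[0,0,0],0.6],[[0,0,-0.4],[0,0,0],0.6],[[0,0,-0.6],[0,0,0],0.6],[[0,0,-0.8],[0,0,0],0.6],[[0,0,-0.86],[0,0,0],0.6],[[0,0,-0.86],[0,0,0],0.6],[[0,0,-0.86],[0,0,0],0.6],[[0,0,-0.86],[0,0,0],0.6]]'
```

```text
clock: 24.85
position: [432.9, 137.8, 136.2]
ee_rot: [-0.658, 0.753, 0.0, -0.002]
contact_force: [0.0, 0.9, -1.4]
gripper_width: 41.4
grasp_force: 61.6
clock: 25.45
position: [501.4, 136.9, 137.2]
ee_rot: [-0.657, 0.753, 0.0, -0.001]
contact_force: [0.1, -0.3, -2.3]
gripper_width: 41.3
grasp_force: 61.7
clock: 26.25
position: [503.5, 137.7, 53.0]
ee_rot: [-0.658, 0.753, -0.0, 0.001]
contact_force: [0.0, -0.1, -2.9]
gripper_width: 40.8
grasp_force: 61.7
```

```bash

python3 -m jog '[[[0,0,-0.03],[0,0,0],0.6],[[0,0,-0.06],[0,0,0],0.6],[[0,0,-0.06],[0,0,0],0.6],[[0,0,-0.06],[0,0,0],0.6]]'
python3 -m jog '[[[0,0,-0.01],[0,0,0],0.6],[[0,0,-0.01],[0,0,0],0.6],[[0,0,-0.01],[0,0,0],0.6]]'
```

```text
clock: 26.65
position: [502.9, 137.2, 45.8]
ee_rot: [-0.657, 0.754, -0.0, -0.0]
contact_force: [-0.1, -0.3, -1.5]
gripper_width: 41.5
grasp_force: 61.7
clock: 26.95
position: [502.9, 137.3, 44.8]
ee_rot: [-0.657, 0.754, -0.0, 0.0]
contact_force: [0.2, 0.6, -2.7]
gripper_width: 41.3
grasp_force: 61.8
```

```bash

python3 -m jog '[[[0,0,-0.005],[0,0,0],0.6],[[0,0,-0.005],[0,0,0],0.6],[[0,0,-0.005],[0,0,0],0.6]]'
python3 -m jog '[[[0,0,-0.005],[0,0,0],0.6],[[0,0,-0.005],[0,0,0],0.6],[[0,0,-0.005],[0,0,0],0.6]]'
```

```text
clock: 27.25
position: [503.0, 137.3, 44.7]
ee_rot: [-0.657, 0.754, -0.0, 0.0]
contact_force: [-1.6, -0.4, 2.9]
gripper_width: 41.3
grasp_force: 62.0
clock: 27.55
position: [503.4, 137.3, 44.7]
ee_rot: [-0.658, 0.753, -0.0, 0.001]
contact_force: [-1.4, -0.1, 5.9]
gripper_width: 41.2
grasp_force: 62.5
```

The contact height matches the well floor. I'll release a little, lift and go back to the mat.

```bash

python3 -m jog '[[[0,0,0],[0,0,0],-0.12],[[0,0,0],[0,0,0],-0.12],[[0,0,0],[0,0,0],-0.12],[[0,0,0.1],[0,0,0],-0.12],[[0,0,0.25],[0,0,0],-0.12],[[0,0,0.5],[0,0,0],-0.12],[[0,0,0.95],[0,0,0],-0.12],[[0,0,0.95],[0,0,0],-0.12]]'
python3 -m jog '[[[0,-0.48,0.2],[0,0,0],-0.5],[[0,-0.95,0.5],[0,0,0],-0.5],[[0,-0.95,0.5],[0,0,0],-0.5]]'
python3 -m jog '[[[0,-0.48,0],[0,0,0],-0.5],[[0,-0.95,0],[0,0,0],-0.5],[[0,-0.95,0],[0,0,0],-0.5]]'
python3 -m jog '[[[0,-0.48,0],[0,0,0],-0.5],[[0,-0.95,0],[0,0,0],-0.5],[[0,-0.95,0],[0,0,0],-0.5]]'
python3 -m jog '[[[0,-0.48,0],[0,0,0],-0.5],[[0,-0.95,0],[0,0,0],-0.5],[[0,-0.95,0],[0,0,0],-0.5],[[0,-0.95,0],[0,0,0],-0.5],[[0,-0.95,0],[0,0,0],-0.5]]'
python3 - <<'E'
from h import *
d=save('wrist','m.png'); print(knobs(d)); print(read_state()['position'])
d=save('top','n.png',(80,80,400,300),2.2); [print(k) for k in knobs(d)]
E
```

```text
clock: 28.35
position: [506.8, 139.1, 145.4]
ee_rot: [-0.658, 0.753, -0.002, 0.006]
contact_force: [0.5, 0.4, -0.7]
gripper_width: 47.4
grasp_force: 0.0
clock: 28.65
position: [504.0, 39.8, 192.3]
ee_rot: [-0.656, 0.754, -0.001, 0.003]
contact_force: [0.7, 0.6, 1.0]
gripper_width: 64.0
grasp_force: 0.0
clock: 28.95
position: [502.1, -56.3, 188.7]
ee_rot: [-0.655, 0.755, 0.0, -0.0]
contact_force: [-0.0, 0.2, -0.9]
gripper_width: 63.8
grasp_force: 0.0
clock: 29.25
position: [502.6, -151.0, 188.5]
ee_rot: [-0.655, 0.755, 0.0, -0.0]
contact_force: [0.1, -0.5, 0.1]
gripper_width: 64.0
grasp_force: 0.0
clock: 29.75
position: [503.0, -241.5, 188.6]
ee_rot: [-0.658, 0.753, 0.0, 0.0]
contact_force: [-1.1, -0.2, -0.2]
gripper_width: 64.5
grasp_force: 0.0
[(array([ 546., -339.,   47.]), np.int32(2555), array([182.,  72.]), 0.5), (array([ 422.3, -315.5,   47. ]), np.int32(2517), array([340.,  81.]), 0.5)]
[ 503.05743953 -241.33094022  188.80148975]
(array([504.7, 141.3,  82.3]), np.int32(91), array([182., 199.]), 4.5)
(array([ 424.7, -311.6,   48.6]), np.int32(169), array([333., 223.]), 2.0)
```

View pics/n.png

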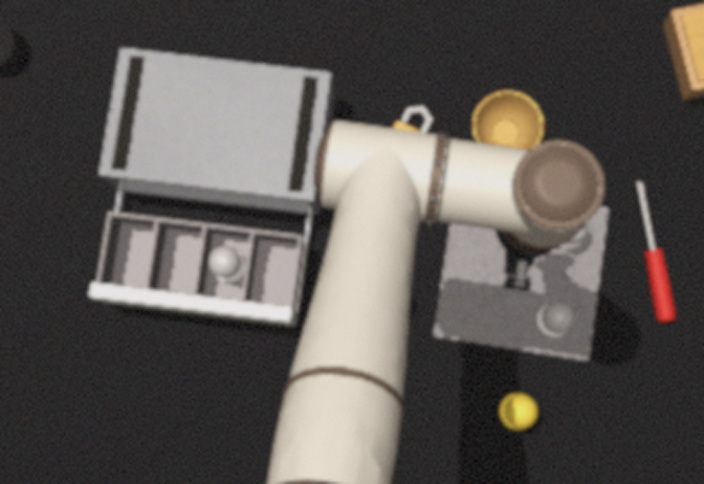

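The first knob stands in its well at (225,262). Now the second, at (546,-339).

```bash

python3 -m jog '[[[0.21,-0.48,0],[0,0,0],-0.5],[[0.42,-0.965,-0.3],[0,0,0],-0.5],[[0.42,-0.965,-0.6],[0,0,0],-0.5],[[0.42,-0.965,-0.8],[0,0,0],-0.5],[[0.42,-0.965,-0.8],[0,0,0],-0.5],[[0.42,-0.965,-0.8],[0,0,0],-0.5]]'
python3 -m jog '[[[0,0,-0.3],[0,0,0],-0.5],[[0,0,-0.6],[0,0,0],-0.5],[[0,0,-0.76],[0,0,0],-0.5],[[0,0,-0.76],[0,0,0],-0.5],[[0,0,-0.76],[0,0,0],-0.5],[[0,0,-0.76],[0,0,0],-0.5]]'
```

```text
clock: 30.45
position: [545.5, -338.5, 109.4]
ee_rot: [-0.658, 0.753, -0.0, -0.0]
contact_force: [-0.1, -0.3, 1.4]
gripper_width: 64.5
grasp_force: 0.0
clock: 31.05
position: [546.6, -339.5, 35.4]
ee_rot: [-0.658, 0.753, -0.002, 0.001]
contact_force: [0.5, 0.1, -0.5]
gripper_width: 64.3
grasp_force: 0.0
```

```bash

python3 -m jog '[[[0,0,-0.02],[0,0,0],-0.5],[[0,0,-0.02],[0,0,0],-0.5],[[0,0,-0.02],[0,0,0],0.6],[[0,0,-0.02],[0,0,0],0.6],[[0,0,-0.02],[0,0,0],0.6],[[0,0,-0.02],[0,0,0],0.6]]'
python3 -m jog '[[[0,0,0.2],[0,0,0],0.6],[[0,0,0.5],[0,0,0],0.6],[[0,0,0.8],[0,0,0],0.6],[[0,0,1],[0,0,0],0.6],[[0,0,1],[0,0,0],0.6]]'
python3 -m jog '[[[-0.06,0.3,0.1],[0,0,0],0.6],[[-0.12,0.65,0.2],[0,0,0],0.6],[[-0.12,0.98,0.2],[0,0,0],0.6],[[-0.12,0.98,0.2],[0,0,0],0.6]]'
python3 -m jog '[[[-0.06,0.3,0],[0,0,0],0.6],[[-0.12,0.65,0],[0,0,0],0.6],[[-0.12,0.98,0],[0,0,0],0.6],[[-0.12,0.98,0],[0,0,0],0.6]]'
python3 -m jog '[[[-0.06,0.3,0],[0,0,0],0.6],[[-0.12,0.65,0],[0,0,0],0.6],[[-0.12,0.98,0],[0,0,0],0.6],[[-0.12,0.98,0],[0,0,0],0.6]]'
python3 -m jog '[[[-0.06,0.3,0],[0,0,0],0.6],[[-0.12,0.65,0],[0,0,0],0.6],[[-0.12,0.98,0],[0,0,0],0.6],[[-0.12,0.98,0],[0,0,0],0.6],[[-0.12,0.98,0],[0,0,0],0.6]]'
cat >> h.py <<'E'
def held():
    from scipy.optimize import least_squares
    d=get_image('wrist');P=pts(d); s=read_state()['position']
    q=P[150:350,190:320].reshape(-1,3); q=q[(abs(q[:,2]-s[2]-27)<18)&(np.linalg.norm(q[:,:2]-s[:2],axis=1)<24)]
    r=least_squares(lambda p:np.linalg.norm(q-p,axis=1)-22,[*s[:2],s[2]+15],loss='soft_l1')
    print('held-tcp',r.x-s,'tcp',s,np.sqrt(np.mean(r.fun**2)),len(q))
E
python3 -c "
from h import *
held()"
```

```text
clock: 31.65
position: [545.7, -339.6, 31.8]
ee_rot: [-0.658, 0.753, -0.001, 0.0]
contact_force: [0.9, 0.2, 5.3]
gripper_width: 41.2
grasp_force: 60.6
clock: 32.15
position: [546.1, -339.7, 133.2]
ee_rot: [-0.657, 0.754, -0.002, 0.001]
contact_force: [0.7, -0.9, -0.9]
gripper_width: 41.5
grasp_force: 61.1
clock: 32.55
position: [531.2, -237.8, 148.8]
ee_rot: [-0.658, 0.753, 0.002, -0.001]
contact_force: [-0.1, -0.3, -1.7]
gripper_width: 41.3
grasp_force: 61.2
clock: 32.95
position: [519.6, -140.8, 148.9]
ee_rot: [-0.658, 0.753, 0.002, -0.001]
contact_force: [0.7, -1.5, -2.5]
gripper_width: 41.5
grasp_force: 61.2
clock: 33.35
position: [508.3, -43.4, 149.4]
ee_rot: [-0.658, 0.753, 0.001, -0.001]
contact_force: [0.9, -0.4, -1.0]
gripper_width: 41.3
grasp_force: 61.3
clock: 33.85
position: [496.5, 52.3, 149.7]
ee_rot: [-0.657, 0.753, 0.0, -0.001]
contact_force: [-0.2, -0.6, -2.2]
gripper_width: 41.2
grasp_force: 61.3
held-tcp [-0.62107926  1.36044728 15.38577267] tcp [496.44438554  51.78160264 149.76531818] 3.2335327999408894 9994
```

```bash

python3 -m jog '[[[-0.015,0.2,0],[0,0,0],0.6],[[-0.015,0.2,0],[0,0,0],0.6],[[-0.015,0.2,-0.2],[0,0,0],0.6],[[-0.015,0.2,-0.4],[0,0,0],0.6],[[-0.015,0.2,-0.6],[0,0,0],0.6],[[-0.015,0.2,-0.8],[0,0,0],0.6],[[-0.015,0.2,-0.98],[0,0,0],0.6],[[-0.015,0.2,-0.98],[0,0,0],0.6],[[-0.015,0.2,-0.98],[0,0,0],0.6],[[-0.015,0.2,-0.98],[0,0,0],0.6]]'
python3 -m jog '[[[0,0,-0.03],[0,0,0],0.6],[[0,0,-0.05],[0,0,0],0.6],[[0,0,-0.05],[0,0,0],0.6],[[0,0,-0.05],[0,0,0],0.6]]'
```

```text
clock: 34.9
position: [496.2, 72.5, 53.8]
ee_rot: [-0.657, 0.754, -0.0, 0.001]
contact_force: [0.0, 0.2, -1.6]
gripper_width: 41.2
grasp_force: 61.3
clock: 35.3
position: [495.4, 72.8, 47.9]
ee_rot: [-0.657, 0.754, -0.0, 0.0]
contact_force: [1.3, -0.4, -1.9]
gripper_width: 41.5
grasp_force: 61.3
```

```bash

python3 -m jog '[[[0,0,-0.02],[0,0,0],0.6],[[0,0,-0.035],[0,0,0],0.6],[[0,0,-0.035],[0,0,0],0.6],[[0,0,-0.035],[0,0,0],0.6]]'
python3 -m jog '[[[0,0,-0.01],[0,0,0],0.6],[[0,0,-0.01],[0,0,0],0.6],[[0,0,-0.01],[0,0,0],0.6]]'
```

```text
clock: 35.7
position: [495.3, 72.8, 44.2]
ee_rot: [-0.657, 0.754, 0.0, -0.0]
contact_force: [-0.1, -0.3, -1.9]
gripper_width: 41.0
grasp_force: 61.3
clock: 36.0
position: [495.4, 72.8, 43.3]
ee_rot: [-0.657, 0.754, -0.0, 0.0]
contact_force: [1.0, -0.2, -2.4]
gripper_width: 41.4
grasp_force: 61.3
```

```bash

python3 -m jog '[[[0,0,-0.005],[0,0,0],0.6],[[0,0,-0.005],[0,0,0],0.6],[[0,0,-0.005],[0,0,0],0.6]]'
python3 -c "
from h import *
held()"
```

```text
clock: 36.3
position: [495.4, 72.8, 42.8]
ee_rot: [-0.657, 0.754, 0.0, 0.0]
contact_force: [-0.6, -0.6, -1.4]
gripper_width: 41.2
grasp_force: 61.4
held-tcp [-0.68853674  0.86528016 15.49762223] tcp [495.3936365   72.76023536  42.83244524] 3.1744774936084372 9929
```

```bash

python3 -m jog '[[[0,0,-0.004],[0,0,0],0.6],[[0,0,-0.004],[0,0,0],0.6],[[0,0,-0.004],[0,0,0],0.6]]'
```

```text
clock: 36.65
position: [495.4, 72.8, 42.8]
ee_rot: [-0.657, 0.754, -0.0, 0.0]
contact_force: [-2.8, 0.4, 2.6]
gripper_width: 41.6
grasp_force: 61.7
```

```bash

python3 -m jog '[[[0,0,0],[0,0,0],-0.12],[[0,0,0],[0,0,0],-0.12],[[0,0,0],[0,0,0],-0.12],[[0,0,0.1],[0,0,0],-0.12],[[0,0,0.25],[0,0,0],-0.12],[[0,0,0.5],[0,0,0],-0.12],[[0,0,0.95],[0,0,0],-0.12],[[0,0,0.95],[0,0,0],-0.12]]'
python3 -m jog '[[[-0.1,-0.45,0.2],[0,0,0],-0.5],[[-0.2,-0.9,0.5],[0,0,0],-0.5],[[-0.2,-0.9,0.5],[0,0,0],-0.5]]'
python3 -m jog '[[[-0.1,-0.45,0],[0,0,0],-0.5],[[-0.2,-0.9,0],[0,0,0],-0.5],[[-0.2,-0.9,0],[0,0,0],-0.5]]'
python3 -m jog '[[[-0.1,-0.45,0],[0,0,0],-0.5],[[-0.2,-0.9,0],[0,0,0],-0.5],[[-0.2,-0.9,0],[0,0,0],-0.5],[[-0.2,-0.9,0],[0,0,0],-0.5],[[-0.2,-0.9,0],[0,0,0],-0.5]]'
python3 - <<'E'
from h import *
d=save('wrist','o.png'); print(knobs(d)); print(read_state()['position'])
E
```

```text
clock: 37.45
position: [499.4, 74.1, 143.9]
ee_rot: [-0.658, 0.753, -0.003, 0.006]
contact_force: [1.0, -1.2, -0.0]
gripper_width: 47.9
grasp_force: 0.0
clock: 37.75
position: [475.9, -19.7, 191.0]
ee_rot: [-0.656, 0.754, -0.002, 0.003]
contact_force: [0.3, 0.4, 1.4]
gripper_width: 64.2
grasp_force: 0.0
clock: 38.05
position: [453.8, -110.4, 187.3]
ee_rot: [-0.655, 0.755, 0.0, -0.0]
contact_force: [-1.3, 1.2, 0.2]
gripper_width: 63.9
grasp_force: 0.0
clock: 38.55
position: [435.7, -196.5, 187.3]
ee_rot: [-0.658, 0.753, 0.0, 0.0]
contact_force: [0.4, -0.3, 0.8]
gripper_width: 64.1
grasp_force: 0.0
[(array([ 422.4, -315.5,   47. ]), np.int32(2816), array([249.,  32.]), 0.5)]
[ 435.76745398 -196.23050749  187.38523894]
```

```bash

python3 -m jog '[[[-0.07,-0.48,0],[0,0,0],-0.5],[[-0.135,-0.96,0],[0,0,0],-0.5],[[-0.135,-0.96,-0.3],[0,0,0],-0.5],[[-0.135,-0.96,-0.5],[0,0,0],-0.5],[[-0.135,-0.96,-0.5],[0,0,0],-0.5]]'
python3 -m jog '[[[0,-0.22,-0.1],[0,0,0],-0.5],[[0,-0.22,-0.2],[0,0,0],-0.5],[[0,-0.22,-0.3],[0,0,0],-0.5],[[0,-0.22,-0.3],[0,0,0],-0.5],[[0,-0.22,-0.3],[0,0,0],-0.5]]'
python3 -m jog '[[[0,0,-0.3],[0,0,0],-0.5],[[0,0,-0.6],[0,0,0],-0.5],[[0,0,-0.73],[0,0,0],-0.5],[[0,0,-0.73],[0,0,0],-0.5],[[0,0,-0.73],[0,0,0],-0.5],[[0,0,-0.73],[0,0,0],-0.5]]'
```

```text
clock: 39.1
position: [420.4, -291.7, 134.7]
ee_rot: [-0.658, 0.753, 0.003, -0.001]
contact_force: [0.3, 1.0, -0.5]
gripper_width: 64.4
grasp_force: 0.0
clock: 39.6
position: [422.1, -314.6, 107.7]
ee_rot: [-0.658, 0.753, -0.0, -0.0]
contact_force: [0.1, -0.4, 0.9]
gripper_width: 63.8
grasp_force: 0.0
clock: 40.2
position: [423.0, -315.5, 35.8]
ee_rot: [-0.658, 0.753, -0.001, 0.001]
contact_force: [-0.7, -0.3, 0.7]
gripper_width: 64.3
grasp_force: 0.0
```

```bash

python3 -m jog '[[[0,0,0],[0,0,0],-0.5],[[0,0,0],[0,0,0],0.6],[[0,0,0],[0,0,0],0.6],[[0,0,0],[0,0,0],0.6],[[0,0,0],[0,0,0],0.6]]'
python3 -m jog '[[[0,0,0.2],[0,0,0],0.6],[[0,0,0.5],[0,0,0],0.6],[[0,0,0.8],[0,0,0],0.6],[[0,0,1],[0,0,0],0.6],[[0,0,1],[0,0,0],0.6]]'
python3 -m jog '[[[0.05,0.3,0.1],[0,0,0],0.6],[[0.1,0.6,0.2],[0,0,0],0.6],[[0.15,0.86,0.2],[0,0,0],0.6],[[0.15,0.86,0.2],[0,0,0],0.6]]'
python3 -m jog '[[[0.05,0.3,0],[0,0,0],0.6],[[0.1,0.6,0],[0,0,0],0.6],[[0.15,0.86,0],[0,0,0],0.6],[[0.15,0.86,0],[0,0,0],0.6]]'
python3 -m jog '[[[0.05,0.3,0],[0,0,0],0.6],[[0.1,0.6,0],[0,0,0],0.6],[[0.15,0.86,0],[0,0,0],0.6],[[0.15,0.86,0],[0,0,0],0.6]]'
python3 -m jog '[[[0.05,0.3,0],[0,0,0],0.6],[[0.1,0.6,0],[0,0,0],0.6],[[0.15,0.86,0],[0,0,0],0.6],[[0.15,0.86,0],[0,0,0],0.6]]'
python3 -m jog '[[[0.05,0.3,0],[0,0,0],0.6],[[0.1,0.6,0],[0,0,0],0.6],[[0.15,0.86,0],[0,0,0],0.6],[[0.15,0.86,0],[0,0,0],0.6]]'
python3 -m jog '[[[0.05,0.3,0],[0,0,0],0.6],[[0.1,0.6,0],[0,0,0],0.6],[[0.15,0.86,0],[0,0,0],0.6],[[0.15,0.86,0],[0,0,0],0.6],[[0.15,0.86,0],[0,0,0],0.6]]'
python3 -c "
from h import *
held()"
```

```text
clock: 40.7
position: [422.9, -315.6, 35.7]
ee_rot: [-0.658, 0.753, -0.001, 0.0]
contact_force: [0.2, 1.1, 5.2]
gripper_width: 41.2
grasp_force: 59.8
clock: 41.2
position: [423.3, -315.9, 137.0]
ee_rot: [-0.657, 0.754, -0.003, 0.001]
contact_force: [1.1, -0.0, -2.7]
gripper_width: 41.3
grasp_force: 61.8
clock: 41.6
position: [436.1, -226.8, 152.9]
ee_rot: [-0.658, 0.753, 0.001, -0.0]
contact_force: [0.7, -0.4, -2.3]
gripper_width: 41.0
grasp_force: 61.7
clock: 42.0
position: [451.4, -141.5, 152.9]
ee_rot: [-0.658, 0.753, 0.001, -0.001]
contact_force: [0.4, 0.3, -2.7]
gripper_width: 41.0
grasp_force: 61.7
clock: 42.4
position: [466.9, -55.9, 153.3]
ee_rot: [-0.658, 0.753, 0.001, -0.001]
contact_force: [-0.4, -0.7, -2.2]
gripper_width: 41.1
grasp_force: 61.7
clock: 42.8
position: [482.3, 29.8, 153.5]
ee_rot: [-0.658, 0.753, 0.0, -0.0]
contact_force: [-0.3, -0.4, -2.6]
gripper_width: 41.0
grasp_force: 61.7
clock: 43.2
position: [497.6, 115.7, 153.5]
ee_rot: [-0.658, 0.753, 0.0, -0.0]
contact_force: [-0.4, 0.2, -2.2]
gripper_width: 41.3
grasp_force: 61.7
clock: 43.7
position: [511.3, 199.3, 153.3]
ee_rot: [-0.657, 0.754, 0.0, -0.002]
contact_force: [-1.0, 0.3, -1.9]
gripper_width: 41.3
grasp_force: 61.7
held-tcp [-0.65126417  0.64221237 11.50144193] tcp [511.26662393 198.9601183  153.44468059] 4.288460981907133 9528
```

```bash

python3 -m jog '[[[0.01,0.035,0],[0,0,0],0.6],[[0.01,0.035,-0.2],[0,0,0],0.6],[[0.01,0.035,-0.4],[0,0,0],0.6],[[0.01,0.035,-0.6],[0,0,0],0.6],[[0.01,0.035,-0.8],[0,0,0],0.6],[[0.01,0.035,-0.98],[0,0,0],0.6],[[0.01,0.035,-0.98],[0,0,0],0.6],[[0.01,0.035,-0.98],[0,0,0],0.6],[[0.01,0.035,-0.98],[0,0,0],0.6]]'
python3 -m jog '[[[0,0,-0.03],[0,0,0],0.6],[[0,0,-0.05],[0,0,0],0.6],[[0,0,-0.05],[0,0,0],0.6],[[0,0,-0.05],[0,0,0],0.6]]'
```

```text
clock: 44.65
position: [513.8, 204.5, 57.7]
ee_rot: [-0.657, 0.754, -0.0, 0.001]
contact_force: [-0.1, 0.3, -1.8]
gripper_width: 41.1
grasp_force: 61.7
clock: 45.05
position: [512.9, 204.3, 51.5]
ee_rot: [-0.657, 0.754, -0.0, 0.0]
contact_force: [-0.5, 0.5, -2.0]
gripper_width: 40.9
grasp_force: 61.7
```

```bash

python3 -m jog '[[[0,0,-0.02],[0,0,0],0.6],[[0,0,-0.035],[0,0,0],0.6],[[0,0,-0.035],[0,0,0],0.6],[[0,0,-0.035],[0,0,0],0.6]]'
python3 -m jog '[[[0,0,-0.007],[0,0,0],0.6],[[0,0,-0.007],[0,0,0],0.6],[[0,0,-0.007],[0,0,0],0.6]]'
```

```text
clock: 45.45
position: [512.8, 204.2, 47.8]
ee_rot: [-0.657, 0.754, -0.0, -0.0]
contact_force: [-0.1, -0.0, -3.3]
gripper_width: 41.2
grasp_force: 61.7
clock: 45.75
position: [512.9, 204.3, 47.2]
ee_rot: [-0.657, 0.754, -0.0, -0.0]
contact_force: [-0.3, 0.2, -3.0]
gripper_width: 41.2
grasp_force: 61.7
```

```bash

python3 -m jog '[[[0,0,-0.005],[0,0,0],0.6],[[0,0,-0.005],[0,0,0],0.6],[[0,0,-0.005],[0,0,0],0.6]]'
```

```text
clock: 46.05
position: [512.9, 204.3, 46.7]
ee_rot: [-0.657, 0.754, -0.0, 0.0]
contact_force: [0.4, -0.0, -2.0]
gripper_width: 41.6
grasp_force: 61.8
```

```bash

python3 -m jog '[[[0,0,-0.004],[0,0,0],0.6],[[0,0,-0.004],[0,0,0],0.6],[[0,0,-0.004],[0,0,0],0.6]]'
```

```text
clock: 46.35
position: [513.0, 204.3, 46.7]
ee_rot: [-0.657, 0.754, -0.0, 0.0]
contact_force: [-0.9, -0.4, 1.5]
gripper_width: 41.3
grasp_force: 62.1
```

```bash

python3 -m jog '[[[0,0,0],[0,0,0],-0.12],[[0,0,0],[0,0,0],-0.12],[[0,0,0],[0,0,0],-0.12],[[0,0,0.1],[0,0,0],-0.12],[[0,0,0.25],[0,0,0],-0.12],[[0,0,0.5],[0,0,0],-0.12],[[0,0,0.95],[0,0,0],-0.12],[[0,0,0.95],[0,0,0],-0.12]]'
python3 -m jog '[[[-0.4,-0.08,0],[0,0,0],1],[[-0.8,-0.17,0],[0,0,0],1],[[-0.8,-0.17,0],[0,0,0],1]]'
python3 -m jog '[[[-0.4,0,0],[0,0,0],1],[[-0.4,0,0],[0,0,0],1],[[-0.4,0,0],[0,0,0],1]]'
python3 - <<'E'
from h import *
print(read_state()['position'])
save('scene','p.png',(120,80,460,300),2.3)
E
```

```text
clock: 47.15
position: [516.7, 206.4, 148.4]
ee_rot: [-0.658, 0.753, -0.001, 0.007]
contact_force: [0.4, -0.1, 0.3]
gripper_width: 48.0
grasp_force: 0.0
clock: 47.45
position: [428.1, 184.7, 141.2]
ee_rot: [-0.657, 0.753, 0.001, -0.002]
contact_force: [0.3, 0.8, 0.1]
gripper_width: 4.5
grasp_force: 0.0
clock: 47.75
position: [393.1, 187.7, 142.2]
ee_rot: [-0.658, 0.753, -0.0, 0.001]
contact_force: [0.3, 0.5, 1.1]
gripper_width: -0.1
grasp_force: 0.0
[393.06028919 187.716447   142.17506558]
```

View pics/p.png

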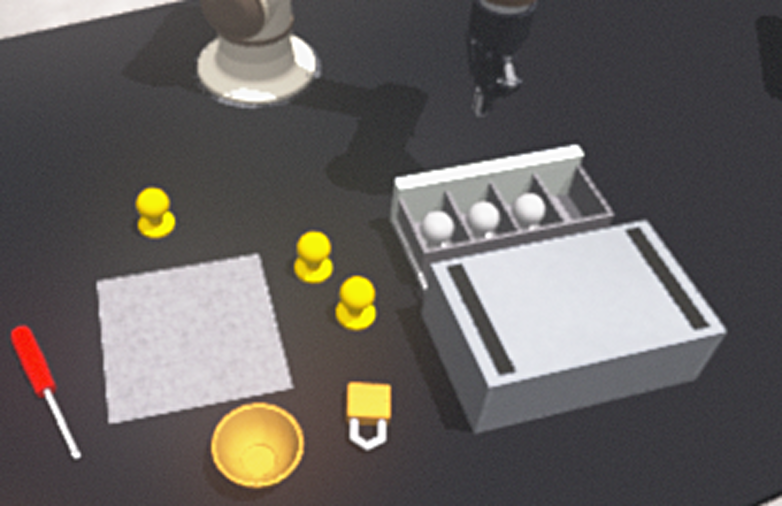

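All three knobs stand upright, one to a well, at (437,225), (483,215) and (530,208). The mat is empty and the bystanders haven't moved. Now I push the drawer home with the tips at z≈80.

```bash

python3 -m jog '[[[0,0,-0.3],[0,0,0],1],[[0,0,-0.6],[0,0,0],1],[[0,0,-0.62],[0,0,0],1],[[0,0,-0.62],[0,0,0],1],[[0,0,-0.62],[0,0,0],1]]'
python3 -m jog '[[[0.05,-0.006,0],[0,0,0],1],[[0.1,-0.013,0],[0,0,0],1],[[0.15,-0.02,0],[0,0,0],1],[[0.2,-0.026,0],[0,0,0],1],[[0.24,-0.032,0],[0,0,0],1],[[0.28,-0.037,0],[0,0,0],1],[[0.32,-0.042,0],[0,0,0],1],[[0.36,-0.047,0],[0,0,0],1],[[0.4,-0.053,0],[0,0,0],1],[[0.45,-0.059,0],[0,0,0],1],[[0.5,-0.066,0],[0,0,0],1],[[0.55,-0.072,0],[0,0,0],1],[[0.6,-0.079,0],[0,0,0],1],[[0.65,-0.086,0],[0,0,0],1],[[0.7,-0.092,0],[0,0,0],1],[[0.75,-0.099,0],[0,0,0],1],[[0.8,-0.105,0],[0,0,0],1],[[0.85,-0.112,0],[0,0,0],1],[[0.88,-0.116,0],[0,0,0],1],[[0.9,-0.119,0],[0,0,0],1]]'
```

```text
clock: 48.3
position: [394.2, 188.1, 80.5]
ee_rot: [-0.657, 0.754, -0.0, 0.001]
contact_force: [-0.5, -0.3, -0.6]
gripper_width: 0.0
grasp_force: 0.0
clock: 50.3
position: [483.2, 175.2, 79.2]
ee_rot: [-0.657, 0.754, -0.0, -0.0]
contact_force: [-1.4, -0.6, 1.0]
gripper_width: 0.2
grasp_force: 1.2
```

Now to about 575, then fine steps to the stop.

```bash

python3 -m jog '[[[0.05,-0.006,0],[0,0,0],1],[[0.1,-0.013,0],[0,0,0],1],[[0.15,-0.02,0],[0,0,0],1],[[0.2,-0.026,0],[0,0,0],1],[[0.25,-0.033,0],[0,0,0],1],[[0.3,-0.039,0],[0,0,0],1],[[0.35,-0.046,0],[0,0,0],1],[[0.4,-0.053,0],[0,0,0],1],[[0.45,-0.059,0],[0,0,0],1],[[0.5,-0.066,0],[0,0,0],1],[[0.55,-0.072,0],[0,0,0],1],[[0.6,-0.079,0],[0,0,0],1],[[0.65,-0.086,0],[0,0,0],1],[[0.7,-0.092,0],[0,0,0],1],[[0.75,-0.099,0],[0,0,0],1],[[0.8,-0.105,0],[0,0,0],1],[[0.85,-0.112,0],[0,0,0],1],[[0.9,-0.118,0],[0,0,0],1],[[0.93,-0.122,0],[0,0,0],1],[[0.95,-0.125,0],[0,0,0],1]]'
```

```text
clock: 52.3
position: [575.6, 162.6, 79.1]
ee_rot: [-0.657, 0.754, 0.001, -0.003]
contact_force: [-10.2, 1.9, 5.1]
gripper_width: 0.0
grasp_force: 6.0
```

```bash

python3 -m jog '[[[0.03,-0.004,0],[0,0,0],1],[[0.05,-0.007,0],[0,0,0],1],[[0.07,-0.009,0],[0,0,0],1],[[0.07,-0.009,0],[0,0,0],1]]'
python3 -m jog '[[[0.02,-0.003,0],[0,0,0],1],[[0.03,-0.004,0],[0,0,0],1],[[0.03,-0.004,0],[0,0,0],1]]'
```

```text
clock: 52.7
position: [582.5, 161.6, 79.1]
ee_rot: [-0.657, 0.754, 0.001, -0.003]
contact_force: [-10.1, 0.5, 5.0]
gripper_width: -0.1
grasp_force: 5.6
clock: 53.0
position: [583.5, 161.4, 79.1]
ee_rot: [-0.657, 0.754, 0.002, -0.004]
contact_force: [-15.9, 3.5, 9.1]
gripper_width: 0.1
grasp_force: 9.0
```

```bash

python3 -m jog '[[[0.015,-0.002,0],[0,0,0],1],[[0.03,-0.004,0],[0,0,0],1],[[0.03,-0.004,0],[0,0,0],1]]'
python3 -m jog '[[[-0.1,0.013,0],[0,0,0],1],[[-0.2,0.026,0],[0,0,0],1],[[-0.4,0.053,0],[0,0,0],1],[[-0.7,0.092,0],[0,0,0],1],[[-0.95,0.125,0],[0,0,0],1],[[-0.95,0.125,0.5],[0,0,0],1],[[-0.95,0.125,1],[0,0,0],1],[[-0.95,0.125,1],[0,0,0],1],[[-0.95,0.125,1],[0,0,0],1]]'
python3 - <<'E'
from h import *
d=save('wrist','q.png'); P=pts(d)
ex=np.array([.9914,-.1305]); 
for v in(80,160):
  r=[((P[v,u,:2]-[582.5,162])@ex).round(1) for u in range(0,300) if 87<P[v,u,2]<93]; print(v,r[:1],r[-1:])
save('scene','r.png',(120,80,460,300),2.3)
E
```

```text
clock: 53.3
position: [583.7, 161.3, 79.0]
ee_rot: [-0.657, 0.754, 0.004, -0.006]
contact_force: [-24.1, 6.0, 13.9]
gripper_width: -0.5
grasp_force: 13.6
clock: 54.2
position: [497.8, 175.0, 181.6]
ee_rot: [-0.657, 0.753, -0.0, 0.004]
contact_force: [0.9, -1.0, -1.1]
gripper_width: 0.2
grasp_force: 0.0
80 [np.float64(16.6)] [np.float64(-1.3)]
160 [np.float64(16.7)] [np.float64(-0.8)]
```

View pics/r.png

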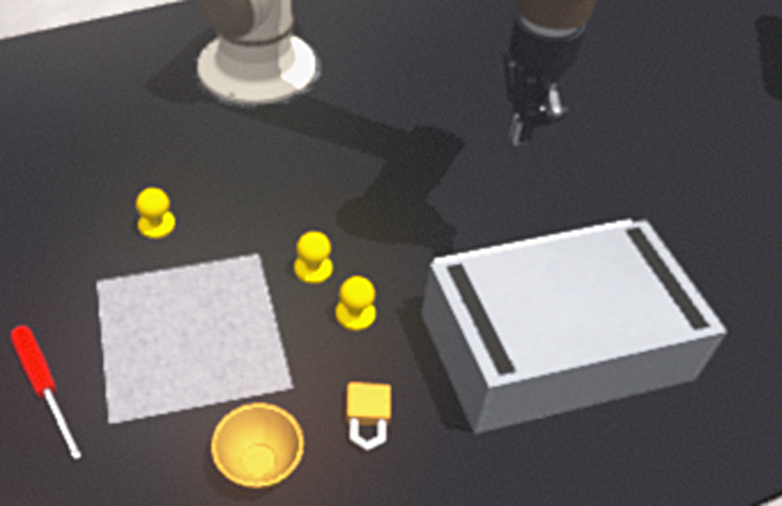

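The drawer is shut, with its face back at 0. I'll wait a moment, recheck, then hand in.

```bash

python3 -m jog '[[[0,0,0],[0,0,0],1],[[0,0,0],[0,0,0],1],[[0,0,0],[0,0,0],1],[[0,0,0],[0,0,0],1],[[0,0,0],[0,0,0],1],[[0,0,0],[0,0,0],1],[[0,0,0],[0,0,0],1],[[0,0,0],[0,0,0],1],[[0,0,0],[0,0,0],1],[[0,0,0],[0,0,0],1]]'
python3 - <<'E'
from h import *
from bench import job_done
d=get_image('wrist'); P=pts(d); ex=np.array([.9914,-.1305])
r=[((P[120,u,:2]-[582.5,162])@ex).round(1) for u in range(0,300) if 87<P[120,u,2]<93]; print(r[0],r[-1])
if r[-1]>-4: print(job_done())
E
```

```text
clock: 55.3
position: [495.9, 173.7, 179.4]
ee_rot: [-0.657, 0.754, 0.0, 0.0]
contact_force: [-0.2, 0.9, 0.1]
gripper_width: -0.2
grasp_force: 0.0
16.3 -0.8
the job is handed in; nothing more can be done
None
```

Job handed in at about 55 s: all three steel knobs stand upright in their own wells and the drawer is latched shut, still so when rechecked about a second later; the first knob was set briefly on the bench to re-grip it, and the padlock, bowl, screwdriver and yellow look-alikes were left alone.

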